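# Load the label spindle and fit its end cap

### The arm

A 6-joint arm with a two-finger parallel gripper is mounted at the origin on the work surface; the furniture and walls round the work are solid. World frame = base frame: x ahead of the robot, y to its left, z up, the work surface at z = 0. Lengths are in m, angles in rad, forces in N, time in s.
With the tool pointing down it reaches from about 0.3 to 0.875 m from the base axis. Payload 6.4 kg.
Tool frame: the origin (TCP) lies at the very end of the fingers, on their centre line; the grasp point (between the pads) lies 19 mm behind it (ctrl.grip_point_offset is the z of the grasp point in the tool frame, in m); z points along the fingers, y is the direction in which the jaws open and shut (so a half turn about z gives the same grasp; the last joint's range is limited). The gripper opens to 85 mm and grips with 20 to 120 N. Pads are 22 mm wide; open, the fingers measure 114 mm over their backs; the gripper's body (76 mm by 85 mm) begins 54 mm behind the grasp point. The pads swing forward as they close: fully open they stand 13 mm farther back than shut.
Start: joints at [-1.337, 0.181, 1.607, -0, 1.354, -0.206], TCP at [0.245, -0.52, 0.231] pointing down, gripper open.
Joint ranges: [-2.99, 2.99], [-0.89, 2.07], [0.3, 2.58], [-1.14, 4.28], [0, 2.63], [-3.12, 3.12]. Speed limits (rad/s): [2.57, 2.57, 3.01, 3.14, 3.14, 3.14].

### API

Orientations are given as a unit quaternion [w, x, y, z].
In Python, from bench import status, cams, ctrl gives the robot as it stands.
- The arm moves only by the shell command python3 -m handwheel 'ROWS'. ROWS is JSON, a list of rows, each an object with "grip": the finger opening in cm, from 0 to 8.54; "linear": the shift along the tool's x, y, z in cm, a list of three; "rotation": the turn, a rotation vector about the tool's x, y, z in degrees, a list of three. A call has 1 to 12 rows; each row is the pose to reach, as a shift and turn from the pose commanded when the call began, along the tool's axes at that moment; what a row does not reach only later rows make up. A row lasts 1/12 s, in which the tool goes at most 41.7 mm and 7.16 degrees, less where a joint would pass 70% of its speed; a pose out of reach is approached as far as the arm can. A call with a gripper value outside its range is refused whole. The fingers move at their own pace and stop on an object; the grip force is fixed at half the most. Time passes only in rows, so rows that repeat a pose let the fingers close. It gives the time, the measured TCP pose, the force and the opening at its end, in the units of the state.
- status.get_obs(): the state, without advancing time (a new reading comes with each control period).
- cams.camera(name): name is "scene" or "top" or "wrist"; returns the picture (480x640x3 uint8, red, green, blue); there is no depth.
- cams.camera_info(name): a dict with "fovy" (degrees; the focal length in pixels is half the picture's height over the tangent of half this angle, whatever the lens; pixels are square), "cx", "cy" (the principal point, pixels), "world_from_camera" (4x4, takes a point from camera to world coordinates); the wrist camera has in their place "mount" (4x4, takes a point from camera to tool coordinates, whose origin is the TCP and whose axes are the flange's). Camera axes: x right, y down, z forward; pixel columns grow to the right and rows downward; lengths in m; the calibration is good to about 2 mm. A picture is of the moment at which its call begins: read the wrist's pose just before it. camera_info takes no time and is no camera call.
- ctrl.hand_in(): hands the job in, once; it reports no verdict.
The state is a dict: "time_s": time; "q": joint angles; "dq": joint speeds; "joint_efforts": joint torques, N m; "eef_pos": TCP position; "eef_rot": TCP orientation; "wrist_force": force on the tool from outside, world axes, zero at the start; "torque": the same for the moment, N m; "opening": opening from 0.0 (shut) to 1.0 (fully open).
Only numpy, scipy, OpenCV 4.12 (cv2) and the standard library are available. Lean on these libraries where they do the work, as an engineer would, in place of code of your own. Each camera call takes 0.05 s, during which the arm holds its last target.

### The job

Load the label spindle for service: take the yellow roll from the cradle and slide it along the rod until it presses against the black disc, then slide the white roll on until it presses against the yellow one, then push the green end cap, open mouth first, over the rod end until it presses against the white roll. Finish each one with a light, definite push of about 5 to 15 N, keep every contact under 25 N, and leave all three on the rod with no gaps, let go. Do not disturb the timer or the red bottle.

Things in the scene. Friction and masses are not known exactly. Their poses are not given: they have to be found in the camera images.
- rod_root (a point): Fixed point on the rod's axis, 120 mm above the table. y runs along the rod, level, from free end to root; z up. The black disc's front face was clamped anywhere from 0 to 11 mm in front of it (y = -d, d unknown, different each time, not in any reading): feel for it. Home, the centres are at y = -15-d (yellow), -45-d (white), -84-d mm (cap). All stops are hard, 20 N or more per mm.
- rod_tip (a point): Middle of the rod's free tip, 99 mm from rod_root along -y. The steel rod is 14 mm thick; its last 6 mm taper to 7 mm. Between 69 and 91 mm from the root a brass spring strip with sloped ends stands 3 mm out of the rod's top and yields when pressed (1.5 N, then 1.5 N per mm). It rubs each bore that passes (drag 1 to 4 N, not yet the stop) and grips the cap in the end.
- cradle: Fixed low cradle, origin at the centre of its underside, z up: a 70 x 215 x 8 mm plate with two rails 6 mm thick along its y, inner faces 26 mm apart, tops 35 mm above the table. The two rolls and the cap stand on edge on the rails near y = -62, 0 and +62 mm, in any order, their axes along the cradle's y.
- white_roll_center (a point): Centre of the larger, white label roll: 64 mm outer diameter, 30 mm wide, hole about 23 mm (at the tightest spot 18 mm clear), 90 g. The roll's axis is this frame's z; either face may go first. In the cradle the centre is 63.5 mm above the table and z points along the cradle's -y.
- yellow_roll_center (a point): Centre of the smaller, yellow label roll: 52 mm outer diameter, 30 mm wide, hole about 18 mm (at the tightest spot 17 mm clear), 90 g. The roll's axis is this frame's z; either face may go first. In the cradle the centre is 57 mm above the table and z points along the cradle's -y.
- end_cap_center (a point): Centre of the green end cap, a ribbed cylinder of 44 mm diameter and 48 mm length, 60 g. Its axis is this frame's y; the open mouth is 24 mm from the centre along +y, the closed end (white dot) along -y. Bore 18 mm diameter, 42 mm deep. In the cradle the centre is 53 mm above the table and +y points along the cradle's +y, so the cap need not be turned end for end.
- white_roll: The white roll as a body, for the rules on forces and rest; origin at the middle of one face, 15 mm from the centre along -z.
- yellow_roll: The yellow roll as a body; origin at the middle of one face, 15 mm from the centre along -z.
- end_cap: The green end cap as a body; origin at the centre of its open mouth.
- spindle: Fixed grey spindle stand with disc (black, 46 mm diameter), rod and spring strip; origin on the table under the upright, 14 mm from rod_root along +y, same axes. Base plate 120 x 160 x 10 mm, from 110 mm along -y to 50 mm along +y; upright 46 mm wide, 142 mm tall. Nothing else stands under or beside the rod.
- kitchen_timer: Bystander: white kitchen timer, 30 x 74 x 66 mm, standing at the back; origin at the centre of its underside.
- red_bottle: Bystander: red squeeze bottle, 64 mm wide, 216 mm tall, at the back left; origin at the centre of its underside.
Not all that is in view belongs to the job. Leave any pink look-alike of the white_roll alone. Of the things shaped like the yellow_roll, the yellow one is meant.

How it is judged:
By the outcome, as a careful person would: the job done as asked, in the order asked, and still so for the second after the job is handed in, with the robot touching nothing.
It also fails if it takes over 72 s, if anything falls off the work surface, if the arm or the gripper's body presses on something with over 40 N, if the wrist force passes 120 N, or if a joint passes its speed limit or range.

## Working session

There is one attempt and no reset: what is moved stays moved. The work goes in short steps, Python scripts to look and compute and a shell command to move; the robot and the scene stay as the last step left them, time stands still between calls to the robot, and variables do not carry over. Pictures are saved under pics/ and viewed, and the job is handed in when it is done.

```bash
ls; mkdir -p pics
python3 - <<'E'
from bench import status,cams,ctrl
import cv2,numpy as np
o=status.get_obs();print(o)
print(ctrl.grip_point_offset)
for n in("scene","top","wrist"):
    print(n,cams.camera_info(n))
    cv2.imwrite(f"pics/{n}0.png",cams.camera(n)[:,:,::-1])
E
```

```text
pics
{'time_s': 0.0, 'q': array([-1.33728524e+00,  1.81571468e-01,  1.60800656e+00,  1.77586331e-05,
        1.35376991e+00, -2.06305320e-01]), 'dq': array([ 4.90076597e-04,  1.55152380e-03, -4.36470897e-04, -1.56199150e-03,
        6.64575590e-04, -3.82048642e-05]), 'joint_efforts': array([ 1.89995022e-03, -4.44859922e+01, -3.51338875e+01,  5.12679537e-05,
        9.05408640e-03, -9.40145668e-06]), 'eef_pos': array([ 0.2447093 , -0.51972809,  0.23036773]), 'eef_rot': array([-8.77676008e-04,  9.75917520e-01,  2.18138083e-01, -3.26951599e-06]), 'wrist_force': array([-0.84044721,  0.38021684, -0.01639159]), 'torque': array([-0.07922216, -0.02608895, -0.02379959]), 'opening': 0.9965051650602366}
-0.0187
scene {'fovy': 43.229012723342336, 'cx': 316.6789460629794, 'cy': 241.7266139357574, 'world_from_camera': array([[ 0.50723041, -0.5827361 ,  0.63492987, -0.38068723],
       [-0.86160546, -0.32682646,  0.38835615, -0.48155251],
       [-0.01879727, -0.74404509, -0.66786493,  1.05124752],
       [ 0.        ,  0.        ,  0.        ,  1.        ]])}
top {'fovy': 48.33544261851893, 'cx': 315.392014894499, 'cy': 230.54814523571503, 'world_from_camera': array([[-0.0177587 , -0.98415339,  0.1764277 ,  0.36144014],
       [-0.99970826,  0.01458845, -0.01925005,  0.07841589],
       [ 0.01637119, -0.17671809, -0.98412535,  1.12465653],
       [ 0.        ,  0.        ,  0.        ,  1.        ]])}
wrist {'fovy': 58.062470417044594, 'cx': 317.3971003429372, 'cy': 250.63549358008999, 'mount': array([[ 2.33178129e-04, -9.56503072e-01, -2.91722160e-01,
         7.40060969e-02],
       [ 9.99999524e-01, -5.32861465e-05,  9.74030840e-04,
        -7.39664659e-04],
       [-9.47208240e-04, -2.91722249e-01,  9.56502604e-01,
        -1.42153048e-01],
       [ 0.00000000e+00,  0.00000000e+00,  0.00000000e+00,
         1.00000000e+00]])}
```

View pics/scene0.png

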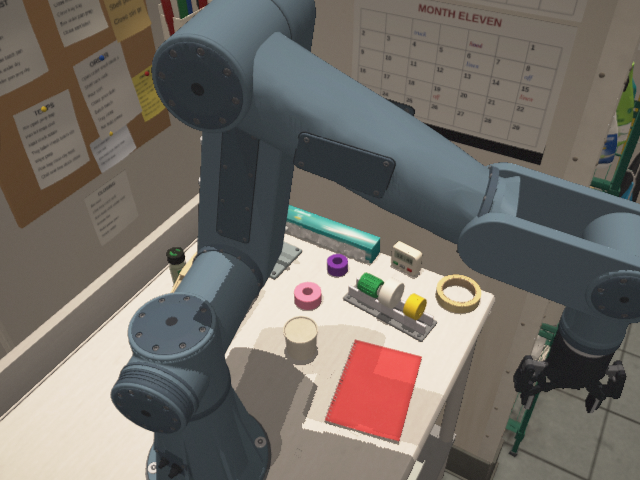

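View pics/top0.png

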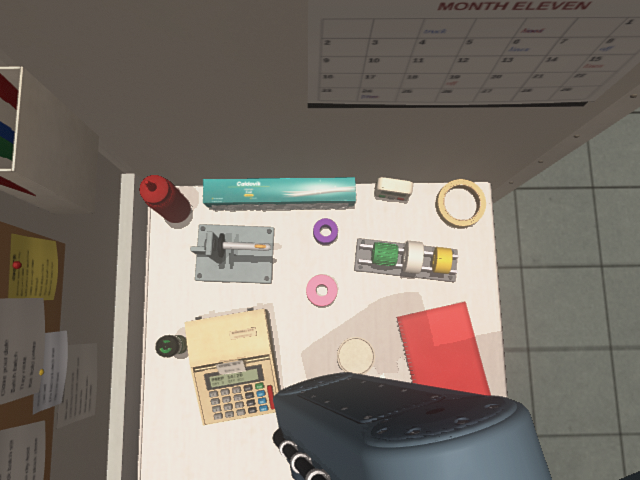

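View pics/wrist0.png

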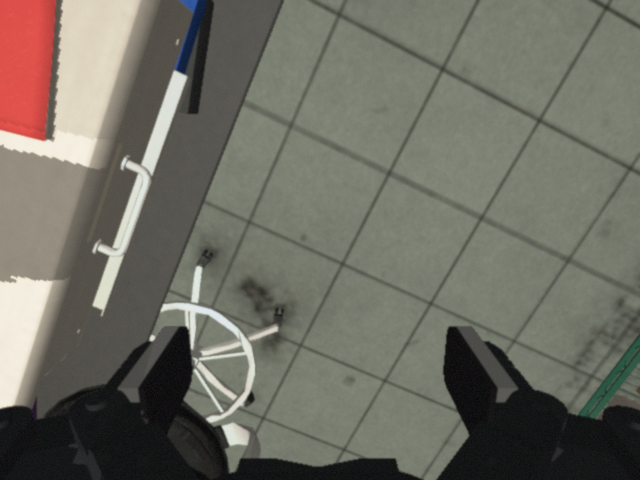

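The top view shows green cap (385,254), white roll (414,257) and yellow roll (443,260) in the cradle. The rod runs from its root (222,246) to its tip (270,246). The decoys are a purple ring (325,231), a pink ring (322,290) and a tan ring (461,204). The meant ones are the yellow roll at (443,260) and the white roll at (414,257), both standing in the cradle. I'll confirm that in enlarged crops.

Run:
```python
import cv2,numpy as np
t=cv2.imread("pics/top0.png")
a=cv2.resize(t[225:295,345:470],None,fx=6,fy=6,interpolation=cv2.INTER_CUBIC)
b=cv2.resize(t[215:295,180:290],None,fx=6,fy=6,interpolation=cv2.INTER_CUBIC)
cv2.imwrite("pics/cr.png",a);cv2.imwrite("pics/sp.png",b)
```

```text
(no output)
```

View pics/cr.png

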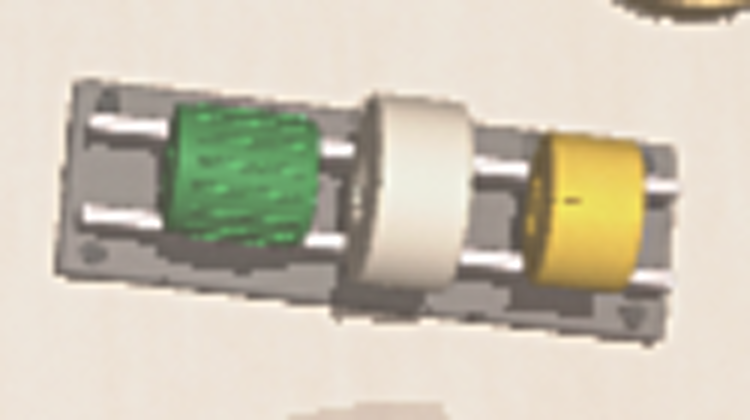

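View pics/sp.png

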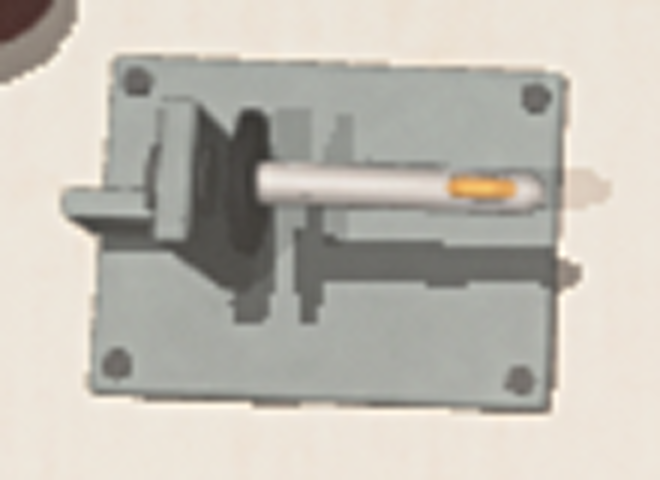

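```bash
cat > h.py <<'E'
import cv2,numpy as np
from scipy.spatial.transform import Rotation as R
from bench import status,cams,ctrl
def Rq(q): return R.from_quat([q[1],q[2],q[3],q[0]])
def cam(n,o=None):
    i=cams.camera_info(n)
    if n=="wrist":
        T=np.eye(4);T[:3,:3]=Rq(o["eef_rot"]).as_matrix();T[:3,3]=o["eef_pos"];W=T@i["mount"]
    else: W=i["world_from_camera"]
    return W,240/np.tan(np.radians(i["fovy"]/2)),i["cx"],i["cy"]
def ray(C,p):
    W,f,cx,cy=C
    d=W[:3,:3]@np.array([(p[0]-cx)/f,(p[1]-cy)/f,1.]);return W[:3,3],d/np.linalg.norm(d)
def onz(C,p,z):
    o,d=ray(C,p);return o+d*(z-o[2])/d[2]
def proj(C,X):
    W,f,cx,cy=C
    c=W[:3,:3].T@(np.asarray(X)-W[:3,3]);return np.array([cx+f*c[0]/c[2],cy+f*c[1]/c[2]])
def tri(Cs,ps):
    A=0;b=0
    for C,p in zip(Cs,ps):
        o,d=ray(C,p);M=np.eye(3)-np.outer(d,d);A=A+M;b=b+M@o
    return np.linalg.solve(A,b)
E
python3 - <<'E'
from h import *
C=cam("top")
a=np.array([(75,80),(678,147),(660,343),(58,275)])/6-0.42+[345,225]
b=np.array([(118,55),(567,75),(550,412),(92,392)])/6-0.42+[180,215]
for nm,p,z in(("cr",a,.008),("sp",b,.010)):
    P=np.array([onz(C,x,z) for x in p]);print(nm,P.round(4).tolist())
    print(" ctr",P.mean(0).round(4)," y-dir long",[np.round(v/np.linalg.norm(v),3).tolist()+[round(np.linalg.norm(v),4)] for v in(P[0]-P[1],P[3]-P[2],P[0]-P[3],P[1]-P[2])])
b0=lambda x,y:np.array([x,y])/6-.42+[180,215]
print("rod tip",onz(C,b0(545,190),.12),"disc end of rod",onz(C,b0(262,182),.12))
print("rod mid edges",onz(C,b0(350,183),.12))
E
```

```text
cr [[0.5445, -0.0315, 0.008], [0.5173, -0.2438, 0.008], [0.4484, -0.233, 0.008], [0.4755, -0.0234, 0.008]]
 ctr [ 0.4964 -0.1329  0.008 ]  y-dir long [[0.127, 0.992, 0.0, np.float64(0.2141)], [0.129, 0.992, 0.0, np.float64(0.2114)], [0.993, -0.117, 0.0, np.float64(0.0694)], [0.988, -0.155, 0.0, np.float64(0.0698)]]
sp [[0.5795, 0.302, 0.01], [0.57, 0.144, 0.01], [0.4514, 0.1503, 0.01], [0.4609, 0.3085, 0.01]]
 ctr [0.5155 0.2262 0.01  ]  y-dir long [[0.06, 0.998, 0.0, np.float64(0.1583)], [0.06, 0.998, 0.0, np.float64(0.1585)], [0.998, -0.055, 0.0, np.float64(0.1188)], [0.999, -0.054, -0.0, np.float64(0.1188)]]
rod tip [0.51257526 0.14458853 0.12      ] disc end of rod [0.51649456 0.2338016  0.12      ]
rod mid edges [0.51575179 0.20608347 0.12      ]
```

```bash
cat >> h.py <<'E'
def go(pos,yaw):
    """shift (cm, tool axes) and rotvec (deg) to reach TCP pos with tool down, tool x at yaw deg"""
    o=status.get_obs();Rc=Rq(o["eef_rot"])
    y=np.radians(yaw);Rt=R.from_matrix(np.array([[np.cos(y),np.sin(y),0],[np.sin(y),-np.cos(y),0],[0,0,-1]]))
    print("linear",(100*Rc.inv().apply(np.asarray(pos)-o["eef_pos"])).round(2).tolist(),"rot",np.degrees((Rc.inv()*Rt).as_rotvec()).round(2).tolist())
E
python3 -c "
from h import *
go([.4964,-.1329,.24],82.65)"
```

```text
linear [39.25, -24.3, -0.9] rot [-0.06, -0.05, -57.45]
```

```bash
python3 -m handwheel '[{"grip":8.5,"linear":[39.25,-24.3,-0.9],"rotation":[0,0,-57.5]},{"grip":8.5,"linear":[39.25,-24.3,-0.9],"rotation":[0,0,-57.5]},{"grip":8.5,"linear":[39.25,-24.3,-0.9],"rotation":[0,0,-57.5]},{"grip":8.5,"linear":[39.25,-24.3,-0.9],"rotation":[0,0,-57.5]},{"grip":8.5,"linear":[39.25,-24.3,-0.9],"rotation":[0,0,-57.5]},{"grip":8.5,"linear":[39.25,-24.3,-0.9],"rotation":[0,0,-57.5]},{"grip":8.5,"linear":[39.25,-24.3,-0.9],"rotation":[0,0,-57.5]},{"grip":8.5,"linear":[39.25,-24.3,-0.9],"rotation":[0,0,-57.5]},{"grip":8.5,"linear":[39.25,-24.3,-0.9],"rotation":[0,0,-57.5]},{"grip":8.5,"linear":[39.25,-24.3,-0.9],"rotation":[0,0,-57.5]},{"grip":8.5,"linear":[39.25,-24.3,-0.9],"rotation":[0,0,-57.5]},{"grip":8.5,"linear":[39.25,-24.3,-0.9],"rotation":[0,0,-57.5]}]'
python3 -c "
from h import *
print(status.get_obs())
go([.4964,-.1329,.24],82.65)"
```

```text
time_s: 1.15
eef_pos: [0.4989, -0.1275, 0.2404]
eef_rot: [-0.0, 0.749, 0.663, 0.001]
wrist_force: [-0.1, 0.6, 0.9]
opening: 0.995
{'time_s': 1.15, 'q': array([-0.48280125,  0.03671275,  1.74641319,  0.00277274,  1.35817554,
       -0.36170127]), 'dq': array([-0.00653613,  0.0198557 , -0.01169254, -0.05644982,  0.00225498,
       -0.02859377]), 'joint_efforts': array([  1.73861224, -36.49981856, -35.41878104,   0.30211986,
        -0.08007426,   0.86114248]), 'eef_pos': array([ 0.49891865, -0.12754313,  0.24040143]), 'eef_rot': array([-3.45298906e-04,  7.48793205e-01,  6.62802293e-01,  1.31852631e-03]), 'wrist_force': array([-0.10079867,  0.5977677 ,  0.85048263]), 'torque': array([-0.03824247,  0.01558812,  0.00288166]), 'opening': 0.9948942966693941}
linear [-0.56, -0.19, 0.04] rot [0.07, -0.14, 0.38]
```

Run:
```python
from h import *
o=status.get_obs();im=cams.camera("wrist");o2=status.get_obs();print(o["eef_pos"],o2["eef_pos"],o2["eef_rot"])
cv2.imwrite("pics/w1.png",im[:,:,::-1]);np.savez("w1.npz",p=o["eef_pos"],q=o["eef_rot"])
cv2.imwrite("pics/t1.png",cams.camera("top")[:,:,::-1]);cv2.imwrite("pics/s1.png",cams.camera("scene")[:,:,::-1])
```

```text
[ 0.49891865 -0.12754313  0.24040143] [ 0.49792156 -0.12951812  0.24017159] [-2.81370545e-04  7.48783594e-01  6.62814361e-01  4.16531008e-04]
```

View pics/w1.png

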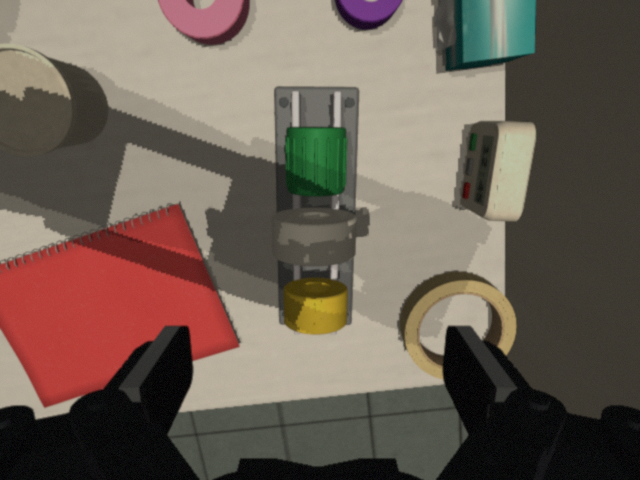

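View pics/s1.png

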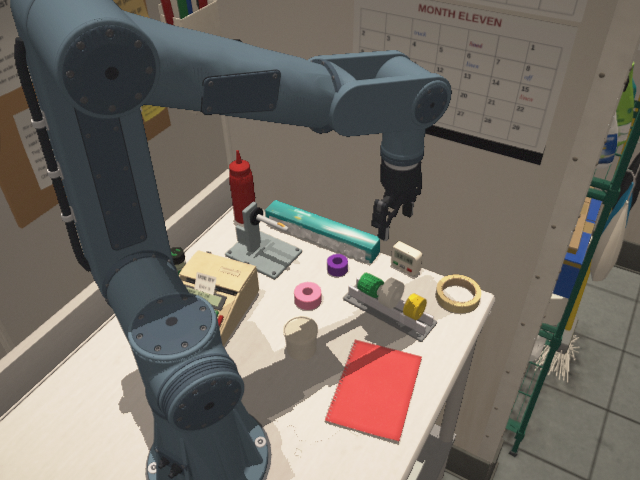

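```bash
python3 - <<'E'
from h import *
d=np.load("w1.npz");o=dict(eef_pos=d["p"],eef_rot=d["q"])
C=cam("wrist",o)
im=cv2.imread("pics/w1.png");hsv=cv2.cvtColor(im,cv2.COLOR_BGR2HSV)
W=np.zeros(im.shape[:2],bool);W[80:340,265:375]=1
cy=np.array([.128,.992,0]);cx=np.array([.992,-.128,0])
c0=np.array([.4964,-.1329,0])
for n,lo,hi,zc in(("y",(18,100,60),(32,255,255),.057),("g",(50,80,30),(85,255,255),.053)):
    m=(cv2.inRange(hsv,lo,hi)>0)&W
    ys,xs=np.nonzero(m);print(n,m.sum(),xs.min(),xs.max(),ys.min(),ys.max())
    for r in np.linspace(ys.min()+6,ys.max()-6,5).astype(int):
        x=np.nonzero(m[r])[0];a,b=onz(C,(x.min()-.0,r),zc),onz(C,(x.max()+1,r),zc)
        print(r,x.min(),x.max(),"u:",((a+b)/2-c0)@cx,"v",((a+b)/2-c0)@cy,"w",np.linalg.norm(a-b))
for p in((276,88),(358,88),(352,325),(280,325)):
    P=onz(C,p,.008);print(p,P.round(4),((P-c0)@cx).round(4),((P-c0)@cy).round(4))
E
python3 - <<'E'
import cv2
im=cv2.imread("pics/w1.png")[75:345,255:385]
cv2.imwrite("pics/w1c.png",cv2.resize(im,None,fx=2.2*1.0,fy=2.2,interpolation=cv2.INTER_CUBIC))
E
```

```text
y 3221 284 347 278 334
284 287 343 u: 0.00032224001208865105 v -0.046774874645077624 w 0.04593990015759679
295 284 347 u: 0.0007827098874592911 v -0.056335434732061956 w 0.051992251197733985
306 284 346 u: 0.0004307686125261365 v -0.06605447440579461 w 0.05159016524291968
317 284 346 u: 0.00048607555682326646 v -0.07592809835424867 w 0.05200728642148225
328 290 340 u: 0.000541199940646587 v -0.08596269301672738 w 0.042444310847177015
g 4042 285 346 127 195
133 287 345 u: 0.0003903941503272898 v 0.07062142775816234 w 0.04342999139018812
147 285 346 u: 8.209853041545347e-05 v 0.06057773493133399 w 0.04605561276975005
161 286 346 u: 0.0005176484757938855 v 0.050353680550122876 w 0.045731254331803306
175 286 345 u: 0.00020448618098131116 v 0.0399339964312117 w 0.04540053838511517
189 288 343 u: 0.00026717947063308994 v 0.02932087836640476 w 0.042772381779978844
(276, 88) [ 0.4773 -0.0252  0.008 ] -0.0328 0.1044
(358, 88) [ 0.5434 -0.0332  0.008 ] 0.0339 0.1049
(352, 325) [ 0.5177 -0.2441  0.008 ] 0.0354 -0.1076
(280, 325) [ 0.4495 -0.2357  0.008 ] -0.0334 -0.108
```

View pics/w1c.png

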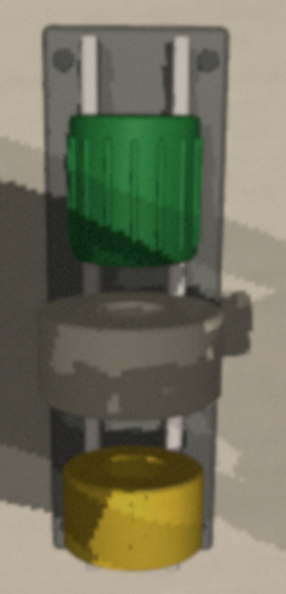

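Run:
```python
from h import *
d=np.load("w1.npz");o=dict(eef_pos=d["p"],eef_rot=d["q"])
C=cam("wrist",o)
cy=np.array([.128,.992,0]);cx=np.array([.992,-.128,0]);c0=np.array([.4964,-.1329,0])
f=lambda r,z:((onz(C,(316,r),z)-c0)@cy).round(4)
print("yellow top edges v",f(301,.083),f(334.5,.083))
print("white",f(75+332/2.2,.0955),f(75+417/2.2,.0955))
print("cap",f(127,.053),f(195,.075),f(190,.075))
print("c",c0-.0625*cy)
Ct=cam("top")
for P in (c0-.062*cy+[0,0,.057],c0+[0,0,.0635],c0+.062*cy+[0,0,.053]): print(proj(Ct,P).round(1),P)
go([*(c0-.062*cy)[:2],.15],82.65)
```

```text
yellow top edges v -0.0503 -0.0782
white 0.0106 -0.0172
cap 0.0749 0.0284 0.032
c [ 0.4884 -0.1949  0.    ]
[440.9 260.1] [ 0.488464 -0.194404  0.057   ]
[410.9 256.3] [ 0.4964 -0.1329  0.0635]
[379.5 253.5] [ 0.504336 -0.071396  0.053   ]
linear [-6.21, -0.01, 9.0] rot [-0.05, 0.01, 0.17]
```

```bash
python3 -c "
from h import *
go([.4887,-.1965,.10],82.65);go([.4887,-.1965,.037],82.65)"
```

```text
linear [-6.41, 0.04, 14.0] rot [-0.05, 0.01, 0.17]
linear [-6.41, 0.05, 20.3] rot [-0.05, 0.01, 0.17]
```

```bash
python3 -m handwheel '[{"grip":8.5,"linear":[-6.4,0.05,4],"rotation":[0,0,0]},{"grip":8.5,"linear":[-6.4,0.05,10],"rotation":[0,0,0]},{"grip":8.5,"linear":[-6.4,0.05,14],"rotation":[0,0,0]},{"grip":8.5,"linear":[-6.4,0.05,17.5],"rotation":[0,0,0]},{"grip":8.5,"linear":[-6.4,0.05,20.3],"rotation":[0,0,0]},{"grip":8.5,"linear":[-6.4,0.05,20.3],"rotation":[0,0,0]},{"grip":8.5,"linear":[-6.4,0.05,20.3],"rotation":[0,0,0]},{"grip":7.0,"linear":[-6.4,0.05,20.3],"rotation":[0,0,0]}]'
python3 - <<'E'
from h import *
go([.4887,-.1965,.037],82.65)
o=status.get_obs();im=cams.camera("wrist")
cv2.imwrite("pics/w2.png",im[:,:,::-1])
E
```

```text
time_s: 1.97
eef_pos: [0.4874, -0.1978, 0.0366]
eef_rot: [-0.001, 0.751, 0.66, -0.0]
wrist_force: [1.2, -0.0, 0.2]
opening: 0.877
linear [0.15, 0.11, -0.04] rot [-0.14, -0.06, -0.09]
```

View pics/w2.png

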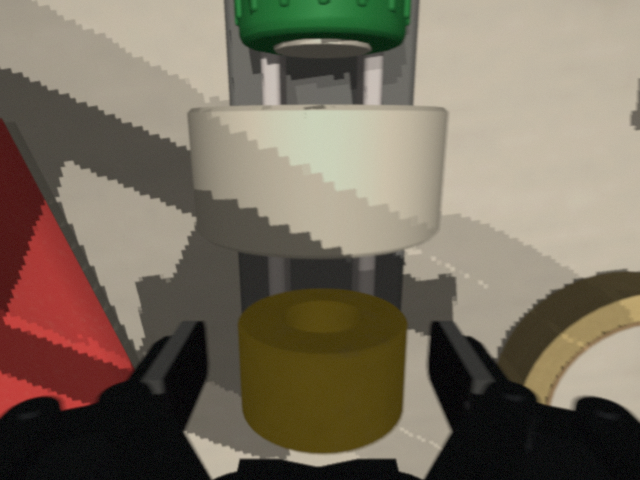

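```bash
python3 -m handwheel '[{"grip":3,"linear":[0.0,0,0],"rotation":[0,0,0]},{"grip":3,"linear":[0.0,0,0],"rotation":[0,0,0]},{"grip":3,"linear":[0.0,0,0],"rotation":[0,0,0]},{"grip":3,"linear":[0.0,0,0],"rotation":[0,0,0]},{"grip":3,"linear":[0.0,0,0],"rotation":[0,0,0]}]'
python3 -c "
from h import *
o=status.get_obs();print(o['eef_pos'],o['eef_rot'],o['wrist_force'])"
```

```text
time_s: 2.43
eef_pos: [0.4899, -0.1979, 0.0399]
eef_rot: [0.002, 0.75, 0.661, 0.0]
wrist_force: [-3.4, 0.7, 6.6]
opening: 0.584
[ 0.48987508 -0.19785503  0.03987306] [1.69876526e-03 7.50489818e-01 6.60879827e-01 3.12653076e-05] [-3.41803097  0.72572471  6.62722206]
```

```bash
python3 -m handwheel '[{"grip":3,"linear":[0,0,-2],"rotation":[0,0,0]},{"grip":3,"linear":[0,0,-6],"rotation":[0,0,0]},{"grip":3,"linear":[0,0,-10],"rotation":[0,0,0]},{"grip":3,"linear":[0,0,-10.6],"rotation":[0,0,0]},{"grip":3,"linear":[0,0,-10.6],"rotation":[0,0,0]},{"grip":3,"linear":[0,0,-10.6],"rotation":[0,0,0]}]'
python3 - <<'E'
from h import *
o=status.get_obs();im=cams.camera("wrist");print(o['eef_pos'],o['eef_rot'],o['wrist_force'])
cv2.imwrite("pics/w3.png",im[:,:,::-1])
go([.5093,.109,.143],86.67)
E
```

```text
time_s: 2.93
eef_pos: [0.4893, -0.197, 0.1444]
eef_rot: [0.001, 0.751, 0.661, 0.0]
wrist_force: [-0.2, 0.5, -1.6]
opening: 0.586
[ 0.48933989 -0.19704289  0.14443126] [1.35427130e-03 7.50602331e-01 6.60752760e-01 3.11667307e-04] [-0.24852675  0.53054267 -1.55683184]
linear [30.56, -1.81, -0.0] rot [-0.01, -0.01, -3.96]
```

View pics/w3.png

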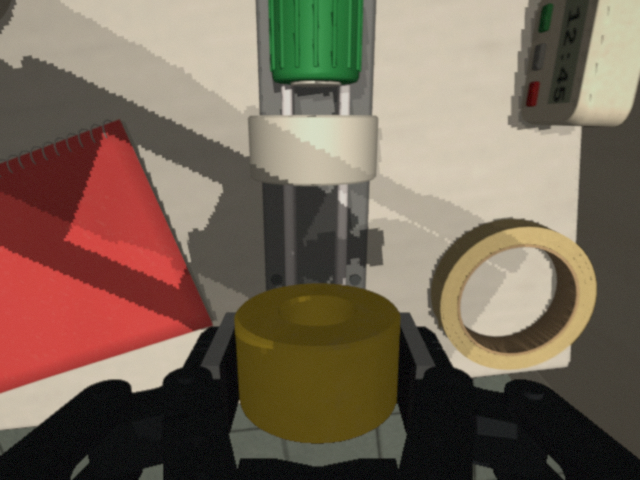

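```bash
python3 -m handwheel '[{"grip":3,"linear":[4,-0.2,0],"rotation":[0,0,0]},{"grip":3,"linear":[8,-0.5,0],"rotation":[0,0,-1]},{"grip":3,"linear":[12,-0.8,0],"rotation":[0,0,-2]},{"grip":3,"linear":[16,-1,0],"rotation":[0,0,-3]},{"grip":3,"linear":[20,-1.3,0],"rotation":[0,0,-4]},{"grip":3,"linear":[24,-1.5,0],"rotation":[0,0,-4]},{"grip":3,"linear":[28,-1.7,0],"rotation":[0,0,-4]},{"grip":3,"linear":[30.5,-1.8,0],"rotation":[0,0,-4]},{"grip":3,"linear":[30.5,-1.8,0],"rotation":[0,0,-4]},{"grip":3,"linear":[30.5,-1.8,0],"rotation":[0,0,-4]},{"grip":3,"linear":[30.5,-1.8,0],"rotation":[0,0,-4]}]'
python3 - <<'E'
from h import *
o=status.get_obs();im=cams.camera("wrist");print(o['eef_pos'],o['eef_rot'],o['wrist_force'])
cv2.imwrite("pics/w4.png",im[:,:,::-1]);np.savez("w4.npz",p=o["eef_pos"],q=o["eef_rot"])
cv2.imwrite("pics/t4.png",cams.camera("top")[:,:,::-1])
cv2.imwrite("pics/s4.png",cams.camera("scene")[:,:,::-1])
E
```

```text
time_s: 3.9
eef_pos: [0.5087, 0.1077, 0.1417]
eef_rot: [-0.001, 0.727, 0.687, -0.001]
wrist_force: [0.4, 0.3, -1.3]
opening: 0.587
[0.50870058 0.10769169 0.14173259] [-0.00086276  0.72696072  0.68667743 -0.0012151 ] [ 0.35027037  0.29304818 -1.34260666]
```

View pics/w4.png

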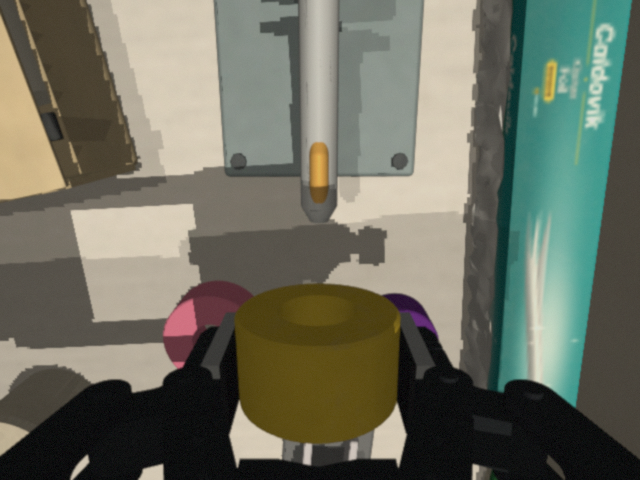

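View pics/s4.png

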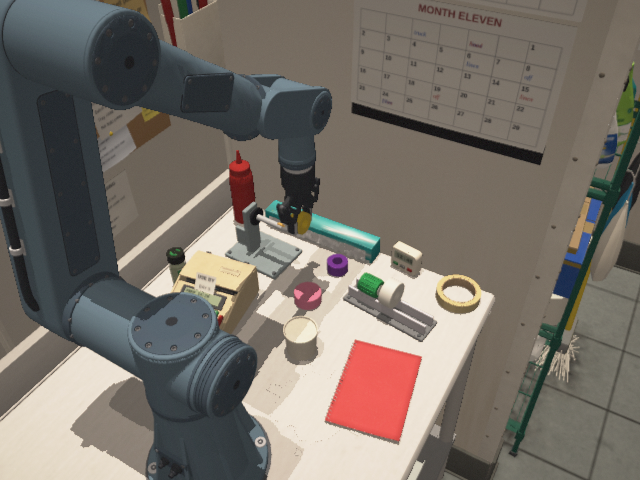

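Run:
```python
from h import *
d=np.load("w4.npz");o=dict(eef_pos=d["p"],eef_rot=d["q"])
C=cam("wrist",o);Rt=Rq(o["eef_rot"]);p0=o["eef_pos"]
im=cv2.imread("pics/w4.png");g=cv2.cvtColor(im,cv2.COLOR_BGR2GRAY).astype(float)
hsv=cv2.cvtColor(im,cv2.COLOR_BGR2HSV)
sat=hsv[:,:,1].astype(float)
for r in(20,60,100,120,135,190):
    row=cv2.GaussianBlur(im.astype(np.float32),(1,5),0)[r,285:355]; gr=np.abs(np.diff(row,axis=0)).sum(1)
    idx=np.argsort(gr)[::-1][:6]+285;print(r,sorted(idx.tolist()))
    
m=cv2.inRange(hsv,(18,100,40),(32,255,255));m[:270]=0
ys,xs=np.nonzero(m);print("yellow",xs.min(),xs.max(),ys.min(),ys.max())
i=cams.camera_info("wrist")
M=i["mount"];f=C[1]
def inplane_x(p,x):
    dd=M[:3,:3]@np.array([(p[0]-C[2])/f,(p[1]-C[3])/f,1]);return M[:3,3]+dd*(x-M[0,3])/dd[0]
for c in(295,300,304,307,310,313):
    print("hole",c,inplane_x((317.5,c),.0155).round(4))
print("face top edge row 284", inplane_x((319,284),.0155).round(4),"face near edge 340",inplane_x((319,340),.0155).round(4))
cv2.imwrite("pics/w4c.png",cv2.resize(im[0:240,250:400],None,fx=2.4,fy=2.4,interpolation=cv2.INTER_CUBIC))
cv2.imwrite("pics/w4d.png",cv2.resize(im[270:450,220:420],None,fx=3,fy=3,interpolation=cv2.INTER_CUBIC))
```

```text
20 [298, 299, 300, 305, 336, 337]
60 [288, 289, 299, 300, 336, 338]
100 [291, 292, 299, 300, 307, 338]
120 [289, 290, 300, 301, 335, 337]
135 [290, 291, 300, 301, 335, 337]
190 [299, 300, 309, 335, 336, 337]
yellow 234 400 283 443
hole 295 [ 0.0155 -0.0005 -0.0014]
hole 300 [ 0.0155 -0.0005 -0.0058]
hole 304 [ 0.0155 -0.0005 -0.0092]
hole 307 [ 0.0155 -0.0005 -0.0116]
hole 310 [ 0.0155 -0.0005 -0.0139]
hole 313 [ 0.0155 -0.0005 -0.0161]
face top edge row 284 [0.0155 0.     0.0091] face near edge 340 [ 0.0155 -0.0001 -0.0337]
```

View pics/w4c.png

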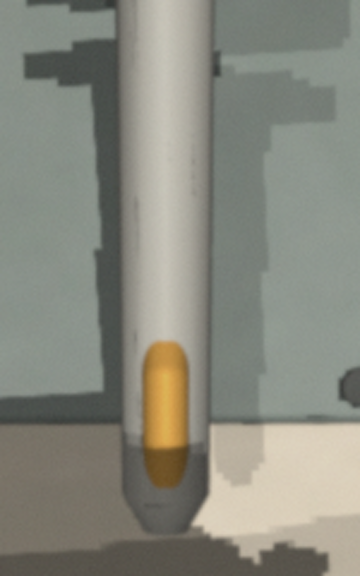

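View pics/w4d.png

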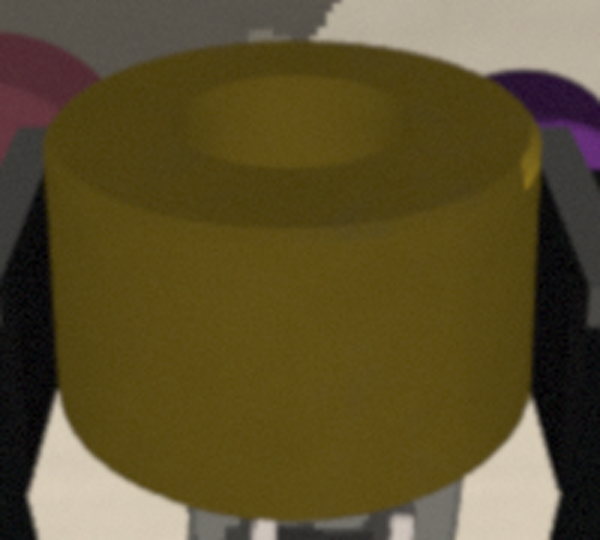

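Run:
```python
from h import *
d=np.load("w4.npz");o=dict(eef_pos=d["p"],eef_rot=d["q"])
C=cam("wrist",o);Rt=Rq(o["eef_rot"]);p0=o["eef_pos"];M=cams.camera_info("wrist")["mount"];f=C[1]
def ipx(p,x):
    dd=M[:3,:3]@np.array([(p[0]-C[2])/f,(p[1]-C[3])/f,1]);return M[:3,3]+dd*(x-M[0,3])/dd[0]
for x in(.012,.014,.0155,.017):
    a=ipx((318,283.7),x)[2];b=ipx((318,346),x)[2];h1=ipx((316,295),x)[2];h2=ipx((316,326),x)[2]
    print(x,"span",round(a-b,4),"mid",round((a+b)/2,4),"hole",round(h1-h2,4),round((h1+h2)/2,4), "lat", ipx((235.3,318),x)[1].round(4),ipx((400,318),x)[1].round(4))
for z in(.12,):
  for r,l,rr in((20,299,338),(60,300,338),(100,300,338),(135,300.7,337.5),(190,300.5,337)):
    P=onz(C,((l+rr)/2,r),z);print("rod tool",Rt.inv().apply(P-p0).round(4),"world",P.round(4), "w",np.linalg.norm(onz(C,(l,r),z)-onz(C,(rr,r),z)).round(4))
P=onz(C,(319,221),.12);print("tip",P,Rt.inv().apply(P-p0))
P=onz(C,(319,142),.13);print("strip end",P)
```

```text
0.012 span 0.0492 mid -0.0062 hole 0.0251 -0.0057 lat -0.0276 0.0266
0.014 span 0.0476 mid -0.0106 hole 0.0243 -0.0101 lat -0.0267 0.0257
0.0155 span 0.0465 mid -0.0138 hole 0.0237 -0.0133 lat -0.0261 0.0251
0.017 span 0.0453 mid -0.0171 hole 0.0231 -0.0166 lat -0.0254 0.0244
rod tool [ 0.1069 -0.0002  0.0217] world [0.5145 0.2144 0.12  ] w 0.0133
rod tool [ 0.0943 -0.      0.0217] world [0.514  0.2019 0.12  ] w 0.0133
rod tool [ 0.0811 -0.      0.0217] world [0.5132 0.1887 0.12  ] w 0.0136
rod tool [0.069  0.     0.0217] world [0.5126 0.1766 0.12  ] w 0.0135
rod tool [ 0.0488 -0.0001  0.0217] world [0.5113 0.1564 0.12  ] w 0.0139
tip [0.51077268 0.14436427 0.12      ] [3.67437070e-02 4.38758729e-05 2.17111766e-02]
strip end [0.51244955 0.17460725 0.13      ]
```

```bash
python3 -m handwheel '[{"grip":3,"linear":[0,0.05,2.5],"rotation":[0,0,0]},{"grip":3,"linear":[0,0.05,3.9],"rotation":[0,0,0]},{"grip":3,"linear":[0,0.05,3.9],"rotation":[0,0,0]},{"grip":3,"linear":[0.5,0.05,3.9],"rotation":[0,0,0]},{"grip":3,"linear":[1,0.05,3.9],"rotation":[0,0,0]},{"grip":3,"linear":[1,0.05,3.9],"rotation":[0,0,0]}]'
python3 - <<'E'
from h import *
o=status.get_obs();im=cams.camera("wrist");print(o['eef_pos'],o['eef_rot'],o['wrist_force'])
cv2.imwrite("pics/w5.png",im[:,:,::-1])
cv2.imwrite("pics/s5.png",cv2.resize(cams.camera("scene")[180:280,210:350,::-1],None,fx=5,fy=5,interpolation=cv2.INTER_CUBIC))
E
```

```text
time_s: 4.55
eef_pos: [0.5118, 0.1185, 0.1055]
eef_rot: [0.001, 0.727, 0.686, 0.001]
wrist_force: [0.8, 0.2, -1.3]
opening: 0.584
[0.51184509 0.11851948 0.10554312] [5.89789447e-04 7.27208968e-01 6.86415268e-01 9.21349159e-04] [ 0.77618416  0.15817168 -1.28897903]
```

View pics/w5.png

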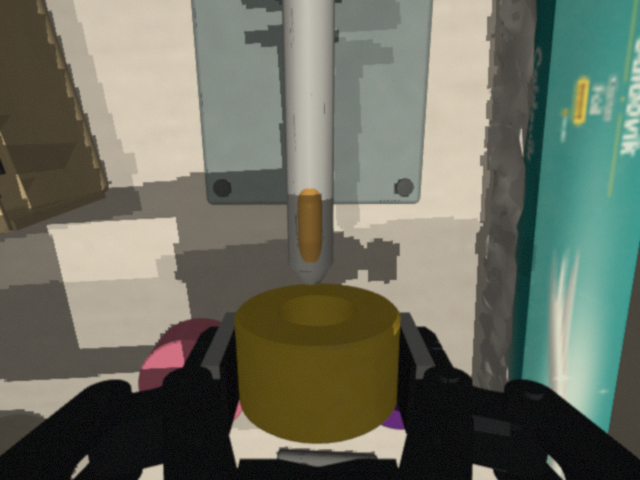

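View pics/s5.png

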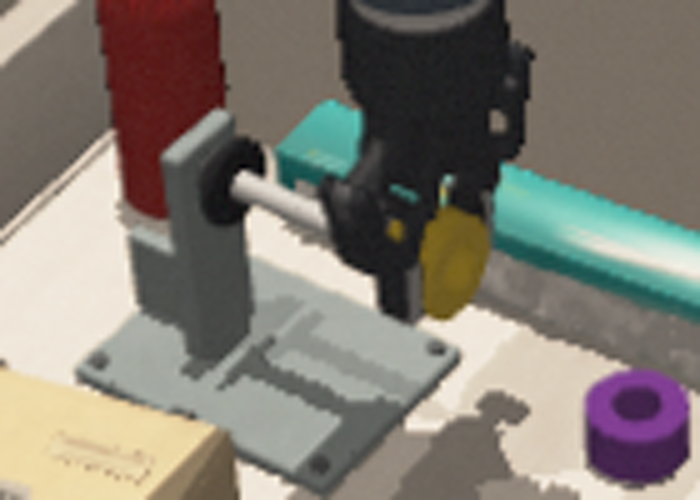

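```bash
python3 -m handwheel '[{"grip":3,"linear":[0,0,0],"rotation":[0,0,0]},{"grip":3,"linear":[0,0,0],"rotation":[0,0,0]}]'
python3 -c "
from h import *
o=status.get_obs();print(o['eef_pos'],o['eef_rot'],o['dq'].round(3))
go([.5098,.1175,.1029],86.67)"
```

```text
time_s: 4.82
eef_pos: [0.5111, 0.118, 0.1048]
eef_rot: [0.0, 0.727, 0.687, 0.0]
wrist_force: [-0.4, 0.2, -0.7]
opening: 0.587
[0.51112882 0.11796812 0.10478158] [3.01523929e-04 7.27125830e-01 6.86504078e-01 2.95915045e-04] [-0.001  0.002  0.003  0.001 -0.003 -0.001]
linear [-0.05, -0.13, 0.19] rot [0.05, -0.0, 0.04]
```

```bash
python3 -m handwheel '[{"grip":3,"linear":[0,-0.13,0.2],"rotation":[0,0,0]},{"grip":3,"linear":[0,-0.13,0.2],"rotation":[0,0,0]},{"grip":3,"linear":[0,-0.13,0.2],"rotation":[0,0,0]}]'
cat >> h.py <<'E'
def rodlook(name,rows,lo,hi):
    o=status.get_obs();im=cams.camera("wrist")[:,:,::-1];cv2.imwrite(f"pics/{name}.png",im)
    C=cam("wrist",o);Rt=Rq(o["eef_rot"])
    b=cv2.GaussianBlur(im.astype(np.float32),(3,7),0)
    for r in rows:
        g=np.abs(b[r,lo+2:hi+2]-b[r,lo-2:hi-2]).sum(1);mid=(hi-lo)//2
        l=lo+np.argmax(g[:mid]);h=lo+mid+np.argmax(g[mid:])
        P=onz(C,((l+h+1)/2,r),.12);w=np.linalg.norm(onz(C,(l+.5,r),.12)-onz(C,(h+.5,r),.12))
        print(r,l,h,"tool",(1000*Rt.inv().apply(P-o["eef_pos"])).round(1),"w",round(w*1000,1))
    return o,im,C
E
python3 - <<'E'
from h import *
o,im,C=rodlook("w6",(60,90,120,150,180,230,250),275,347)
print(o["eef_pos"],o["eef_rot"],o["wrist_force"])
E
```

```text
time_s: 5.07
eef_pos: [0.5093, 0.118, 0.1021]
eef_rot: [-0.0, 0.727, 0.686, -0.0]
wrist_force: [0.4, 0.3, -0.6]
opening: 0.584
60 283 341 tool [ 89.6  -1.9 -17.9] w 15.4
90 285 341 tool [ 82.2  -1.6 -17.9] w 15.1
120 287 340 tool [ 74.4  -1.5 -17.9] w 14.6
150 286 340 tool [ 66.3  -1.7 -17.9] w 15.1
180 296 339 tool [ 58.   -0.4 -17.9] w 12.3
230 294 342 tool [ 43.2  -0.3 -17.9] w 14.2
250 307 330 tool [ 37.   -0.1 -17.9] w 6.9
[0.50927677 0.11797717 0.10210283] [-1.57318891e-04  7.27173728e-01  6.86453436e-01 -1.59025075e-04] [ 0.38395854  0.34783069 -0.57514433]
```

View pics/w6.png

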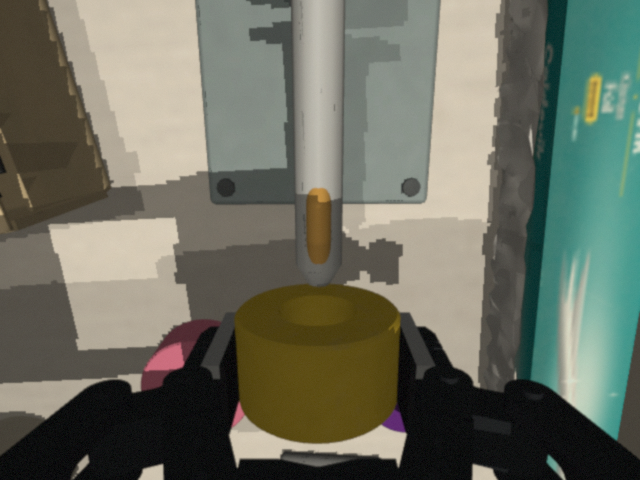

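```bash
python3 -m handwheel '[{"grip":3,"linear":[0.6,0,0],"rotation":[0,0,0]},{"grip":3,"linear":[1.0,0,0],"rotation":[0,0,0]},{"grip":3,"linear":[1.3,0,0],"rotation":[0,0,0]},{"grip":3,"linear":[1.5,0,0],"rotation":[0,0,0]},{"grip":3,"linear":[1.7,0,0],"rotation":[0,0,0]},{"grip":3,"linear":[1.7,0,0],"rotation":[0,0,0]}]'
python3 -c "
from h import *
o=status.get_obs();print(o['eef_pos'],o['eef_rot'],o['wrist_force'],o['torque'])"
```

```text
time_s: 5.62
eef_pos: [0.5105, 0.1354, 0.1023]
eef_rot: [-0.0, 0.727, 0.687, 0.0]
wrist_force: [-0.4, -0.5, -0.6]
opening: 0.581
[0.51051968 0.13542919 0.10227724] [-3.85366354e-05  7.27012163e-01  6.86624579e-01  2.29584981e-05] [-0.43300684 -0.54601225 -0.62890154] [0.01930322 0.05384974 0.00459757]
```

```bash
python3 -m handwheel '[{"grip":3,"linear":[0.4,0,0],"rotation":[0,0,0]},{"grip":3,"linear":[0.8,0,0],"rotation":[0,0,0]},{"grip":3,"linear":[1.2,0,0],"rotation":[0,0,0]},{"grip":3,"linear":[1.6,0,0],"rotation":[0,0,0]},{"grip":3,"linear":[2.0,0,0],"rotation":[0,0,0]}]'
python3 -c "
from h import *
o=status.get_obs();print(o['eef_pos'],o['eef_rot'],o['wrist_force'],o['torque'])"
```

```text
time_s: 6.03
eef_pos: [0.5119, 0.1554, 0.1026]
eef_rot: [0.0, 0.727, 0.686, 0.0]
wrist_force: [-2.1, -1.4, 2.1]
opening: 0.587
[0.51186488 0.15535432 0.10257311] [1.20906476e-04 7.27166520e-01 6.86461085e-01 1.25440742e-04] [-2.12231882 -1.41040343  2.10324074] [-0.13812125  0.16241046  0.01381546]
```

```bash
python3 -m handwheel '[{"grip":3,"linear":[0.5,-0.04,0],"rotation":[0,0,0]},{"grip":3,"linear":[1.0,-0.06,0],"rotation":[0,0,0]},{"grip":3,"linear":[1.6,-0.06,0],"rotation":[0,0,0]},{"grip":3,"linear":[2.2,-0.06,0],"rotation":[0,0,0]},{"grip":3,"linear":[2.8,-0.06,0],"rotation":[0,0,0]},{"grip":3,"linear":[3.2,-0.06,0],"rotation":[0,0,0]}]'
python3 -c "
from h import *
o=status.get_obs();print(o['eef_pos'],o['eef_rot'],o['wrist_force'],o['torque'])"
```

```text
time_s: 6.53
eef_pos: [0.5128, 0.1879, 0.1021]
eef_rot: [-0.0, 0.727, 0.687, -0.0]
wrist_force: [0.7, 0.6, -1.8]
opening: 0.587
[0.51281397 0.18786271 0.10205022] [-1.67792387e-04  7.27031079e-01  6.86604531e-01 -1.53013669e-05] [ 0.68761035  0.59289344 -1.79841614] [ 0.0401443   0.00775344 -0.02206031]
```

```bash
python3 -m handwheel '[{"grip":3,"linear":[0.7,0,0],"rotation":[0,0,0]},{"grip":3,"linear":[1.4,0,0],"rotation":[0,0,0]},{"grip":3,"linear":[2.0,0,0],"rotation":[0,0,0]},{"grip":3,"linear":[2.2,0,0],"rotation":[0,0,0]},{"grip":3,"linear":[2.3,0,0],"rotation":[0,0,0]}]'
python3 -c "
from h import *
o=status.get_obs();print(o['eef_pos'],o['wrist_force'],o['torque'])"
```

```text
time_s: 6.95
eef_pos: [0.5142, 0.2104, 0.1022]
eef_rot: [0.0, 0.727, 0.687, -0.0]
wrist_force: [0.9, 0.4, 0.1]
opening: 0.585
[0.51422558 0.21043156 0.10224945] [0.88727092 0.38422349 0.10849096] [-0.05902958  0.05769549 -0.0728471 ]
```

```bash
python3 -m handwheel '[{"grip":3,"linear":[0.1,0,0],"rotation":[0,0,0]},{"grip":3,"linear":[0.2,0,0],"rotation":[0,0,0]}]'
python3 -c "
from h import *
o=status.get_obs();print(o['eef_pos'],o['wrist_force'],o['torque'])"
```

```text
time_s: 7.12
eef_pos: [0.5144, 0.2118, 0.1023]
eef_rot: [0.0, 0.727, 0.686, -0.0]
wrist_force: [-0.6, 0.2, -1.0]
opening: 0.585
[0.51437436 0.21179378 0.1022801 ] [-0.63604731  0.20852818 -1.01359212] [-0.10166854 -0.01134087  0.00717384]
```

```bash
python3 -m handwheel '[{"grip":3,"linear":[0.1,0,0],"rotation":[0,0,0]},{"grip":3,"linear":[0.2,0,0],"rotation":[0,0,0]}]'
```

```text
time_s: 7.28
eef_pos: [0.5145, 0.2138, 0.1023]
eef_rot: [0.0, 0.727, 0.686, 0.0]
wrist_force: [0.4, 0.1, -0.9]
opening: 0.583
```

```bash
python3 -m handwheel '[{"grip":3,"linear":[0.1,0,0],"rotation":[0,0,0]},{"grip":3,"linear":[0.15,0,0],"rotation":[0,0,0]}]'
```

```text
time_s: 7.45
eef_pos: [0.5147, 0.2154, 0.1023]
eef_rot: [0.0, 0.727, 0.686, 0.0]
wrist_force: [0.7, 0.2, -1.5]
opening: 0.583
```

```bash
python3 -m handwheel '[{"grip":3,"linear":[0.08,0,0],"rotation":[0,0,0]},{"grip":3,"linear":[0.15,0,0],"rotation":[0,0,0]}]'
```

```text
time_s: 7.62
eef_pos: [0.5147, 0.2167, 0.1022]
eef_rot: [0.0, 0.727, 0.686, -0.0]
wrist_force: [0.1, -3.0, -1.1]
opening: 0.582
```

```bash
python3 -m handwheel '[{"grip":3,"linear":[0.08,0,0],"rotation":[0,0,0]},{"grip":3,"linear":[0.1,0,0],"rotation":[0,0,0]}]'
```

```text
time_s: 7.78
eef_pos: [0.5147, 0.2168, 0.1022]
eef_rot: [0.001, 0.727, 0.686, -0.001]
wrist_force: [0.0, -6.2, -0.5]
opening: 0.579
```

```bash
python3 -m handwheel '[{"grip":3,"linear":[0.05,0,0],"rotation":[0,0,0]},{"grip":3,"linear":[0.1,0,0],"rotation":[0,0,0]},{"grip":3,"linear":[0.1,0,0],"rotation":[0,0,0]}]'
```

```text
time_s: 8.03
eef_pos: [0.5147, 0.2169, 0.1021]
eef_rot: [0.001, 0.727, 0.686, -0.002]
wrist_force: [-0.3, -8.7, 0.2]
opening: 0.583
```

```bash
python3 -m handwheel '[{"grip":3,"linear":[0,0,0],"rotation":[0,0,0]},{"grip":7.5,"linear":[-0.1,0,0],"rotation":[0,0,0]},{"grip":7.5,"linear":[-0.2,0,0],"rotation":[0,0,0]},{"grip":7.5,"linear":[-0.2,0,0],"rotation":[0,0,0]}]'
python3 - <<'E'
from h import *
o=status.get_obs();print(o['wrist_force'])
cv2.imwrite("pics/w7.png",cams.camera("wrist")[:,:,::-1])
E
```

```text
time_s: 8.37
eef_pos: [0.5148, 0.217, 0.1025]
eef_rot: [-0.0, 0.727, 0.686, 0.0]
wrist_force: [-0.6, -0.1, -0.4]
opening: 0.882
[-0.6407159  -0.12722956 -0.37725942]
```

View pics/w7.png

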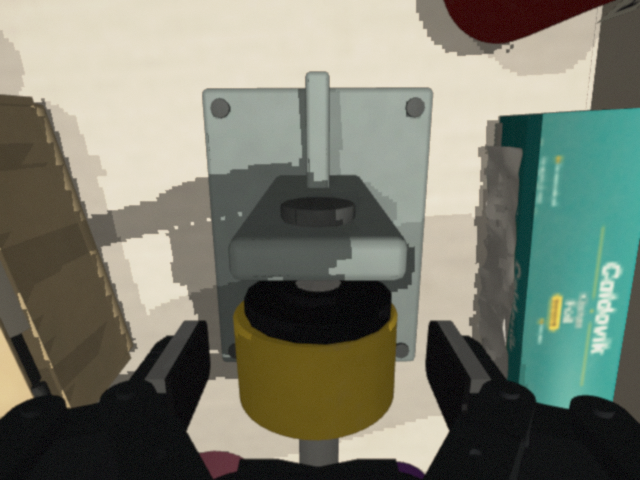

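```bash
python3 -c "
from h import *
go([.4965,-.1362,.23],82.65);go([.4965,-.1362,.042],82.65)"
```

```text
linear [-35.37, 0.21, -12.77] rot [0.03, -0.03, 4.05]
linear [-35.38, 0.2, 6.03] rot [0.03, -0.03, 4.05]
```

```bash
python3 -m handwheel '[{"grip":8.5,"linear":[0,0,-4],"rotation":[0,0,0]},{"grip":8.5,"linear":[0,0,-8],"rotation":[0,0,0]},{"grip":8.5,"linear":[-2,0,-11.5],"rotation":[0,0,0]},{"grip":8.5,"linear":[-6,0,-12.8],"rotation":[0,0,1]},{"grip":8.5,"linear":[-10,0.1,-12.8],"rotation":[0,0,2]},{"grip":8.5,"linear":[-14,0.2,-12.8],"rotation":[0,0,3]},{"grip":8.5,"linear":[-18,0.2,-12.8],"rotation":[0,0,4]},{"grip":8.5,"linear":[-22,0.2,-12.8],"rotation":[0,0,4]},{"grip":8.5,"linear":[-26,0.2,-12.8],"rotation":[0,0,4]},{"grip":8.5,"linear":[-30,0.2,-12.8],"rotation":[0,0,4]},{"grip":8.5,"linear":[-33.5,0.2,-11],"rotation":[0,0,4]},{"grip":8.5,"linear":[-35.4,0.2,-8],"rotation":[0,0,4]}]'
python3 -m handwheel '[{"grip":8.5,"linear":[0,0,0],"rotation":[0,0,0]},{"grip":8.5,"linear":[0,0,0],"rotation":[0,0,0]},{"grip":8.5,"linear":[0,0,0],"rotation":[0,0,0]}]'
python3 - <<'E'
from h import *
o=status.get_obs();im=cams.camera("wrist")[:,:,::-1];cv2.imwrite("pics/w8.png",im);np.savez("w8.npz",p=o["eef_pos"],q=o["eef_rot"]);print(o["eef_pos"],o["eef_rot"],o["opening"])
E
```

```text
time_s: 9.42
eef_pos: [0.4987, -0.1415, 0.1857]
eef_rot: [0.005, 0.751, 0.66, 0.001]
wrist_force: [1.5, -1.0, 0.2]
opening: 0.997
time_s: 9.67
eef_pos: [0.4966, -0.1362, 0.1829]
eef_rot: [0.0, 0.751, 0.661, 0.0]
wrist_force: [0.1, 0.2, -0.5]
opening: 0.997
[ 0.49664799 -0.13621536  0.18285182] [4.47700989e-05 7.50701862e-01 6.60641065e-01 3.09948616e-04] 0.9965654689166535
```

View pics/w8.png

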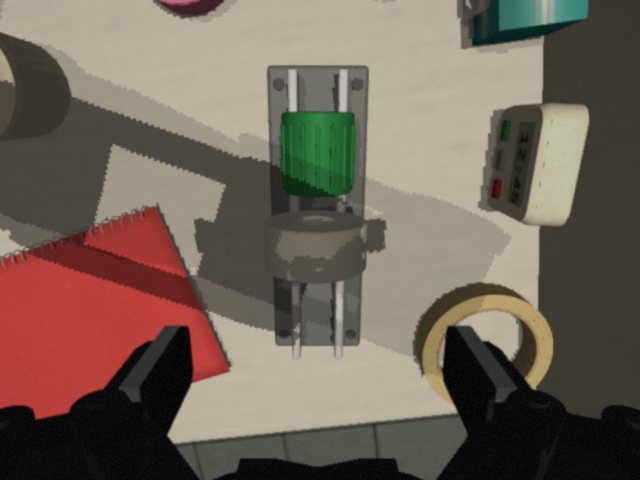

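Run:
```python
from h import *
d=np.load("w8.npz");o=dict(eef_pos=d["p"],eef_rot=d["q"]);C=cam("wrist",o);Rt=Rq(o["eef_rot"])
f=lambda p,z:(1000*Rt.inv().apply(onz(C,p,z)-o["eef_pos"])).round(1)
im=cv2.imread("pics/w8.png");cv2.imwrite("pics/w8c.png",cv2.resize(im[195:300,250:400],None,fx=5,fy=5,interpolation=cv2.INTER_CUBIC))
print("white back top",f((316,283),.0955),"front top",f((316,250),.0955),"sides",f((265.5,240),.0635),f((366,240),.0635))
print("cap",f((282,150),.053),f((355,150),.053),f((317,195),.075),f((317,111),.06))
```

```text
white back top [-14.6  -1.4  87.3] front top [ 5.  -1.4 87.4] sides [  1.8 -33.1 119.3] [  1.8  29.9 119.4]
cap [ 56.2 -22.3 129.9] [ 56.2  22.5 129.9] [ 32.2  -0.8 107.9] [ 78.9  -0.8 122.9]
```

View pics/w8c.png

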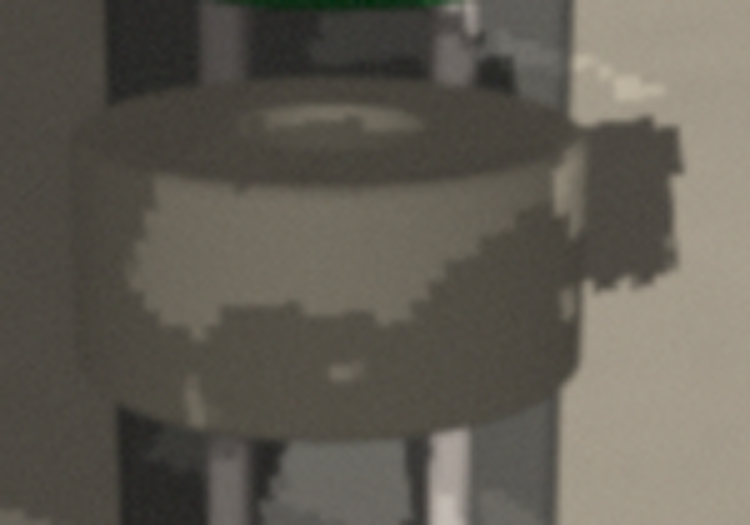

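```bash
python3 -m handwheel '[{"grip":8.5,"linear":[0.1,-0.05,4],"rotation":[0,0,0]},{"grip":8.5,"linear":[0.1,-0.05,8],"rotation":[0,0,0]},{"grip":8.5,"linear":[0.1,-0.05,11.5],"rotation":[0,0,0]},{"grip":8.5,"linear":[0.1,-0.05,14],"rotation":[0,0,0]},{"grip":8.5,"linear":[0.1,-0.05,14],"rotation":[0,0,0]},{"grip":8.5,"linear":[0.1,-0.05,14],"rotation":[0,0,0]}]'
python3 - <<'E'
from h import *
o=status.get_obs();im=cams.camera("wrist")[:,:,::-1];cv2.imwrite("pics/w9.png",im);print(o["eef_pos"])
E
```

```text
time_s: 10.22
eef_pos: [0.4961, -0.1344, 0.0426]
eef_rot: [-0.001, 0.75, 0.661, -0.0]
wrist_force: [0.6, -0.2, 0.2]
opening: 0.996
[ 0.49612342 -0.13442695  0.0425987 ]
```

View pics/w9.png

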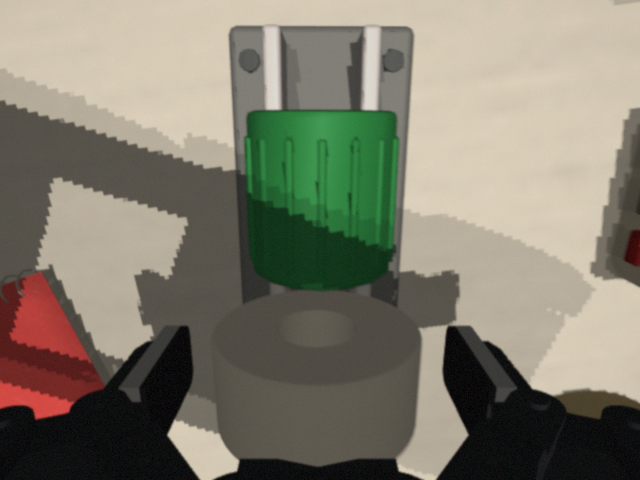

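```bash
python3 -m handwheel '[{"grip":4,"linear":[0.0,0,0],"rotation":[0,0,0]},{"grip":4,"linear":[0.0,0,0],"rotation":[0,0,0]},{"grip":4,"linear":[0.0,0,0],"rotation":[0,0,0]},{"grip":4,"linear":[0.0,0,0],"rotation":[0,0,0]}]'
python3 -c "
from h import *
o=status.get_obs();print(o['eef_pos'],o['wrist_force'],o['torque'])"
```

```text
time_s: 10.6
eef_pos: [0.4976, -0.1363, 0.0451]
eef_rot: [0.002, 0.751, 0.661, 0.001]
wrist_force: [-3.4, 0.8, 8.6]
opening: 0.731
[ 0.49755947 -0.13626756  0.04512387] [-3.42447151  0.78379678  8.64868549] [0.33254679 0.33126996 0.05862581]
```

```bash
python3 -m handwheel '[{"grip":4,"linear":[0,0,-2],"rotation":[0,0,0]},{"grip":4,"linear":[0,0,-6],"rotation":[0,0,0]},{"grip":4,"linear":[0,0,-10],"rotation":[0,0,0]},{"grip":4,"linear":[0,0,-10.2],"rotation":[0,0,0]},{"grip":4,"linear":[0,0,-10.2],"rotation":[0,0,0]}]'
python3 -c "
from h import *
go([.5094,.113,.145],87)"
```

```text
time_s: 11.02
eef_pos: [0.4987, -0.137, 0.1489]
eef_rot: [0.004, 0.751, 0.661, 0.002]
wrist_force: [0.2, -0.4, -1.9]
opening: 0.725
linear [24.94, -2.12, 0.29] rot [0.5, 0.21, -4.3]
```

```bash
python3 -m handwheel '[{"grip":4,"linear":[4,-0.3,0],"rotation":[0,0,-1]},{"grip":4,"linear":[8,-0.6,0],"rotation":[0,0,-2]},{"grip":4,"linear":[12,-1,0],"rotation":[0,0,-3]},{"grip":4,"linear":[16,-1.3,0],"rotation":[0,0,-4.3]},{"grip":4,"linear":[20,-1.6,0],"rotation":[0,0,-4.3]},{"grip":4,"linear":[23.5,-1.9,0],"rotation":[0,0,-4.3]},{"grip":4,"linear":[24.9,-2,0],"rotation":[0,0,-4.3]},{"grip":4,"linear":[24.9,-2,0],"rotation":[0,0,-4.3]},{"grip":4,"linear":[24.9,-2,2],"rotation":[0,0,-4.3]},{"grip":4,"linear":[24.9,-2,4],"rotation":[0,0,-4.3]},{"grip":4,"linear":[24.9,-2,4.4],"rotation":[0,0,-4.3]},{"grip":4,"linear":[24.9,-2,4.4],"rotation":[0,0,-4.3]}]'
python3 -m handwheel '[{"grip":4,"linear":[0,0,0],"rotation":[0,0,0]},{"grip":4,"linear":[0,0,0],"rotation":[0,0,0]},{"grip":4,"linear":[0,0,0],"rotation":[0,0,0]}]'
python3 - <<'E'
from h import *
o,im,C=rodlook("w10",(20,60,90,120,150,180,210),275,347)
print(o["eef_pos"],o["eef_rot"],o["wrist_force"])
go([.5094,.113,.1015],87)
E
```

```text
time_s: 12.02
eef_pos: [0.5057, 0.1132, 0.0982]
eef_rot: [-0.002, 0.726, 0.688, -0.002]
wrist_force: [0.1, 0.9, 0.2]
opening: 0.728
time_s: 12.27
eef_pos: [0.5087, 0.1136, 0.1014]
eef_rot: [0.001, 0.726, 0.688, 0.001]
wrist_force: [-0.6, -0.8, -0.7]
opening: 0.732
20 293 317 tool [ 99.   -3.7 -18.6] w 6.2
60 305 345 tool [ 89.5   1.5 -18.5] w 10.5
90 297 345 tool [ 82.1   0.5 -18.6] w 12.9
120 285 343 tool [ 74.4  -1.4 -18.6] w 15.9
150 287 343 tool [ 66.4  -1.1 -18.6] w 15.6
180 309 333 tool [ 58.1   0.6 -18.6] w 6.8
210 296 344 tool [ 49.4   0.3 -18.6] w 13.9
[0.50865052 0.11358757 0.10144079] [7.15956171e-04 7.25558088e-01 6.88160165e-01 7.31835390e-04] [-0.62249207 -0.8415713  -0.74137978]
linear [-0.06, 0.09, -0.01] rot [0.11, -0.0, -0.02]
```

View pics/w10.png

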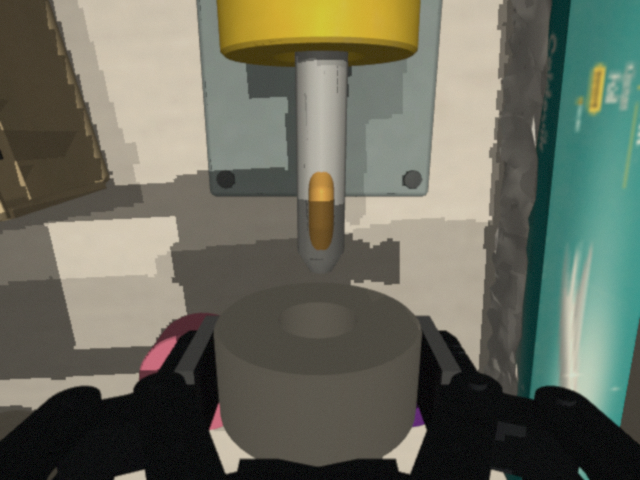

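```bash
python3 -m handwheel '[{"grip":4,"linear":[0.6,0.05,0],"rotation":[0,0,0]},{"grip":4,"linear":[1.0,0.05,0],"rotation":[0,0,0]},{"grip":4,"linear":[1.4,0.05,0],"rotation":[0,0,0]},{"grip":4,"linear":[1.8,0.05,0],"rotation":[0,0,0]},{"grip":4,"linear":[2.2,0.05,0],"rotation":[0,0,0]}]'
python3 -c "
from h import *
o=status.get_obs();print(o['eef_pos'],o['wrist_force'],o['torque'])"
```

```text
time_s: 12.73
eef_pos: [0.5094, 0.1365, 0.1003]
eef_rot: [-0.0, 0.725, 0.688, 0.0]
wrist_force: [-0.8, 0.2, -1.4]
opening: 0.727
[0.50935275 0.13650534 0.10033886] [-0.81436788  0.24954804 -1.38996595] [0.01517676 0.0012097  0.06726293]
```

```bash
python3 -m handwheel '[{"grip":4,"linear":[0.6,0.03,-0.07],"rotation":[0,0,0]},{"grip":4,"linear":[1.2,0.05,-0.1],"rotation":[0,0,0]},{"grip":4,"linear":[1.8,0.05,-0.1],"rotation":[0,0,0]}]'
python3 -m handwheel '[{"grip":4,"linear":[0.6,0,0],"rotation":[0,0,0]},{"grip":4,"linear":[1.2,0,0],"rotation":[0,0,0]},{"grip":4,"linear":[1.7,0,0],"rotation":[0,0,0]}]'
```

```text
time_s: 12.98
eef_pos: [0.5109, 0.1545, 0.1014]
eef_rot: [0.0, 0.725, 0.688, 0.0]
wrist_force: [1.6, 0.6, -1.9]
opening: 0.731
time_s: 13.23
eef_pos: [0.5117, 0.1716, 0.1012]
eef_rot: [-0.0, 0.725, 0.688, -0.0]
wrist_force: [-0.9, 0.1, -0.7]
opening: 0.728
```

```bash
python3 -m handwheel '[{"grip":4,"linear":[0.5,0,0],"rotation":[0,0,0]},{"grip":4,"linear":[0.9,0,0],"rotation":[0,0,0]},{"grip":4,"linear":[1.0,0,0],"rotation":[0,0,0]},{"grip":4,"linear":[1.1,0,0],"rotation":[0,0,0]}]'
```

```text
time_s: 13.57
eef_pos: [0.5122, 0.182, 0.1012]
eef_rot: [0.0, 0.725, 0.688, -0.0]
wrist_force: [-0.5, 0.4, -0.0]
opening: 0.726
```

```bash
python3 -m handwheel '[{"grip":4,"linear":[0.1,0,0],"rotation":[0,0,0]},{"grip":4,"linear":[0.2,0,0],"rotation":[0,0,0]}]'
```

```text
time_s: 13.73
eef_pos: [0.5124, 0.1837, 0.1012]
eef_rot: [-0.0, 0.725, 0.688, -0.0]
wrist_force: [0.0, 0.6, -1.1]
opening: 0.725
```

```bash
python3 -m handwheel '[{"grip":4,"linear":[0.1,0,0],"rotation":[0,0,0]},{"grip":4,"linear":[0.15,0,0],"rotation":[0,0,0]}]'
```

```text
time_s: 13.9
eef_pos: [0.5125, 0.1852, 0.1013]
eef_rot: [0.0, 0.725, 0.688, 0.0]
wrist_force: [-0.4, 0.5, -2.6]
opening: 0.726
```

```bash
python3 -m handwheel '[{"grip":4,"linear":[0.08,0,0],"rotation":[0,0,0]},{"grip":4,"linear":[0.15,0,0],"rotation":[0,0,0]}]'
```

```text
time_s: 14.07
eef_pos: [0.5126, 0.1867, 0.1013]
eef_rot: [0.0, 0.725, 0.688, 0.0]
wrist_force: [0.6, 0.1, -1.2]
opening: 0.733
```

```bash
python3 -m handwheel '[{"grip":4,"linear":[0.08,0,0],"rotation":[0,0,0]},{"grip":4,"linear":[0.12,0,0],"rotation":[0,0,0]}]'
```

```text
time_s: 14.23
eef_pos: [0.5126, 0.188, 0.1013]
eef_rot: [-0.0, 0.725, 0.688, -0.0]
wrist_force: [0.5, 0.0, -1.5]
opening: 0.73
```

```bash
python3 -m handwheel '[{"grip":4,"linear":[0.08,0,0],"rotation":[0,0,0]},{"grip":4,"linear":[0.12,0,0],"rotation":[0,0,0]}]'
```

```text
time_s: 14.4
eef_pos: [0.5126, 0.1892, 0.1013]
eef_rot: [-0.0, 0.725, 0.688, -0.0]
wrist_force: [1.1, -0.2, -1.6]
opening: 0.725
```

```bash
python3 -m handwheel '[{"grip":4,"linear":[0.06,0,0],"rotation":[0,0,0]},{"grip":4,"linear":[0.1,0,0],"rotation":[0,0,0]}]'
```

```text
time_s: 14.57
eef_pos: [0.5127, 0.1896, 0.1013]
eef_rot: [0.0, 0.725, 0.688, -0.001]
wrist_force: [-0.9, -4.8, 0.3]
opening: 0.73
```

```bash
python3 -m handwheel '[{"grip":4,"linear":[0.05,0,0],"rotation":[0,0,0]},{"grip":4,"linear":[0.1,0,0],"rotation":[0,0,0]},{"grip":4,"linear":[0.1,0,0],"rotation":[0,0,0]}]'
```

```text
time_s: 14.82
eef_pos: [0.5127, 0.1897, 0.1014]
eef_rot: [0.001, 0.725, 0.688, -0.001]
wrist_force: [-1.3, -7.6, 2.4]
opening: 0.73
```

```bash
python3 -m handwheel '[{"grip":4,"linear":[0.05,0,0],"rotation":[0,0,0]},{"grip":4,"linear":[0.05,0,0],"rotation":[0,0,0]}]'
python3 -m handwheel '[{"grip":8.5,"linear":[-0.1,0,0],"rotation":[0,0,0]},{"grip":8.5,"linear":[-0.25,0,0],"rotation":[0,0,0]},{"grip":8.5,"linear":[-0.25,0,0],"rotation":[0,0,0]},{"grip":8.5,"linear":[-0.25,0,0],"rotation":[0,0,0]}]'
python3 - <<'E'
from h import *
o=status.get_obs();print(o['wrist_force'])
cv2.imwrite("pics/w11.png",cams.camera("wrist")[:,:,::-1])
go([.505,-.0775,.15],82.65)
E
```

```text
time_s: 14.98
eef_pos: [0.5127, 0.1897, 0.1014]
eef_rot: [0.001, 0.725, 0.688, -0.002]
wrist_force: [-1.8, -9.8, 2.5]
opening: 0.728
time_s: 15.32
eef_pos: [0.5128, 0.1894, 0.1015]
eef_rot: [-0.0, 0.725, 0.688, 0.0]
wrist_force: [-1.2, 0.0, 0.2]
opening: 0.998
[-1.17314628  0.0224972   0.23540084]
linear [-26.69, 0.62, -4.87] rot [0.02, -0.02, 4.35]
```

View pics/w11.png

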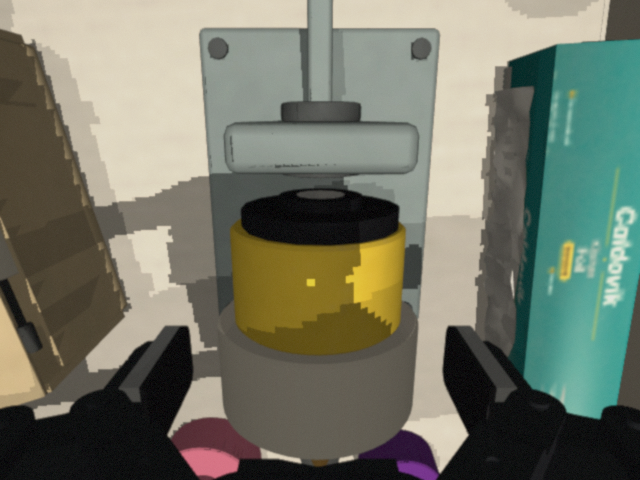

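```bash
python3 -m handwheel '[{"grip":8.5,"linear":[0,0,-4],"rotation":[0,0,0]},{"grip":8.5,"linear":[0,0,-8],"rotation":[0,0,0]},{"grip":8.5,"linear":[-3,0,-10],"rotation":[0,0,1]},{"grip":8.5,"linear":[-7,0.1,-10],"rotation":[0,0,2]},{"grip":8.5,"linear":[-11,0.3,-10],"rotation":[0,0,3]},{"grip":8.5,"linear":[-15,0.4,-10],"rotation":[0,0,4.3]},{"grip":8.5,"linear":[-19,0.5,-10],"rotation":[0,0,4.3]},{"grip":8.5,"linear":[-23,0.5,-8],"rotation":[0,0,4.3]},{"grip":8.5,"linear":[-26,0.5,-6],"rotation":[0,0,4.3]},{"grip":8.5,"linear":[-27,0.5,-5],"rotation":[0,0,4.3]},{"grip":8.5,"linear":[-27,0.5,-5],"rotation":[0,0,4.3]},{"grip":8.5,"linear":[-27,0.5,-5],"rotation":[0,0,4.3]}]'
python3 -m handwheel '[{"grip":8.5,"linear":[0,0,0],"rotation":[0,0,0]},{"grip":8.5,"linear":[0,0,0],"rotation":[0,0,0]}]'
python3 - <<'E'
from h import *
o=status.get_obs();im=cams.camera("wrist")[:,:,::-1];cv2.imwrite("pics/w12.png",im);print(o["eef_pos"])
np.savez("w12.npz",p=o["eef_pos"],q=o["eef_rot"])
hsv=cv2.cvtColor(im,cv2.COLOR_BGR2HSV)
m=cv2.inRange(hsv,(50,80,30),(85,255,255));m[:,:200]=0;m[:,430:]=0
n,l,st,_=cv2.connectedComponentsWithStats(m);k=1+np.argmax(st[1:,4]);x,y,w,h,_=st[k];print(st[k])
C=cam("wrist",o);Rt=Rq(o["eef_rot"]);f=lambda p,z:(1000*Rt.inv().apply(onz(C,p,z)-o["eef_pos"])).round(1)
print("sides",f((x,y+h/2),.053),f((x+w,y+h/2),.053),"back top",f((x+w/2,y+h),.075))
go([.5036,-.0812,.034],82.65)
E
```

```text
time_s: 16.37
eef_pos: [0.5032, -0.0804, 0.1509]
eef_rot: [-0.001, 0.751, 0.66, -0.0]
wrist_force: [-0.1, 0.3, 0.6]
opening: 0.998
time_s: 16.53
eef_pos: [0.5043, -0.0795, 0.1523]
eef_rot: [0.001, 0.75, 0.661, 0.001]
wrist_force: [0.6, 0.1, 0.5]
opening: 0.991
[ 0.50432879 -0.07950575  0.15232471]
[ 277  210   80   98 7037]
sides [ -4.2 -24.3  99.3] [-4.2 22.7 99.4] back top [-25.5  -0.8  77.3]
linear [-0.17, -0.07, 11.83] rot [0.1, 0.01, 0.17]
```

View pics/w12.png

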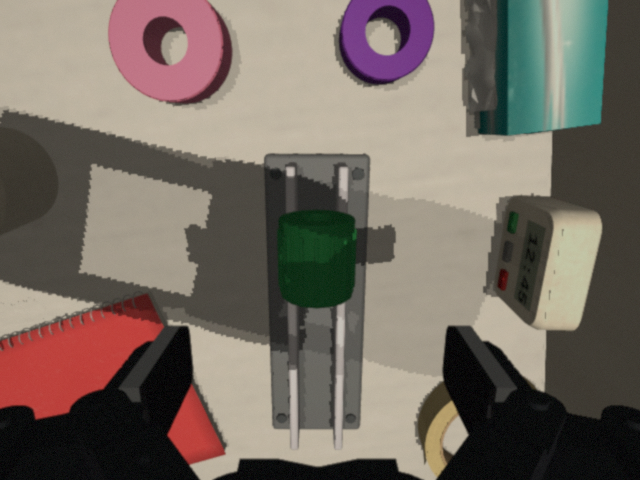

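```bash
python3 -m handwheel '[{"grip":8.5,"linear":[-0.15,-0.08,4],"rotation":[0,0,0]},{"grip":8.5,"linear":[-0.15,-0.08,8],"rotation":[0,0,0]},{"grip":8.5,"linear":[-0.15,-0.08,11],"rotation":[0,0,0]},{"grip":7.5,"linear":[-0.15,-0.08,11.8],"rotation":[0,0,0]},{"grip":7.5,"linear":[-0.15,-0.08,11.8],"rotation":[0,0,0]},{"grip":6.5,"linear":[-0.15,-0.08,11.8],"rotation":[0,0,0]}]'
python3 - <<'E'
from h import *
o=status.get_obs();im=cams.camera("wrist")[:,:,::-1];cv2.imwrite("pics/w13.png",im);print(o["eef_pos"],o["wrist_force"])
E
```

```text
time_s: 17.08
eef_pos: [0.5035, -0.0819, 0.0345]
eef_rot: [0.001, 0.75, 0.661, 0.0]
wrist_force: [-0.0, 0.1, 0.1]
opening: 0.766
[ 0.5035424  -0.08185835  0.03449131] [-0.04621894  0.12417976  0.05370934]
```

View pics/w13.png

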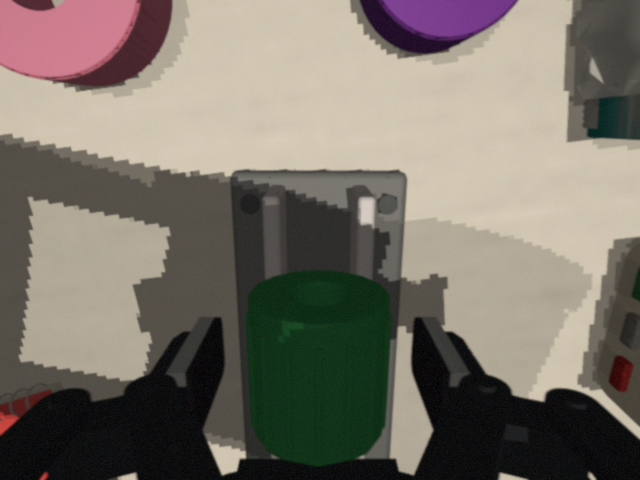

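```bash
python3 -m handwheel '[{"grip":2.5,"linear":[0.0,0,0],"rotation":[0,0,0]},{"grip":2.5,"linear":[0.0,0,0],"rotation":[0,0,0]},{"grip":2.5,"linear":[0.0,0,0],"rotation":[0,0,0]},{"grip":2.5,"linear":[0.0,0,0],"rotation":[0,0,0]},{"grip":2.5,"linear":[0.0,0,0],"rotation":[0,0,0]}]'
python3 -c "
from h import *
o=status.get_obs();print(o['eef_pos'],o['wrist_force'],o['torque'])"
```

```text
time_s: 17.55
eef_pos: [0.5043, -0.0827, 0.0356]
eef_rot: [0.002, 0.751, 0.661, 0.001]
wrist_force: [-0.3, 1.4, 7.4]
opening: 0.488
[ 0.50429685 -0.08270913  0.03557339] [-0.26923949  1.35796659  7.43703172] [0.19868305 0.06112957 0.01343084]
```

```bash
python3 -m handwheel '[{"grip":2.5,"linear":[0,0,-2],"rotation":[0,0,0]},{"grip":2.5,"linear":[0,0,-6],"rotation":[0,0,0]},{"grip":2.5,"linear":[2,-0.2,-9],"rotation":[0,0,-1]},{"grip":2.5,"linear":[6,-0.6,-9],"rotation":[0,0,-2]},{"grip":2.5,"linear":[10,-1,-9],"rotation":[0,0,-3]},{"grip":2.5,"linear":[14,-1.4,-8.5],"rotation":[0,0,-4.3]},{"grip":2.5,"linear":[17,-1.7,-7.5],"rotation":[0,0,-4.3]},{"grip":2.5,"linear":[18.5,-1.85,-6.9],"rotation":[0,0,-4.3]},{"grip":2.5,"linear":[18.5,-1.85,-6.9],"rotation":[0,0,-4.3]},{"grip":2.5,"linear":[18.5,-1.85,-6.9],"rotation":[0,0,-4.3]},{"grip":2.5,"linear":[18.5,-1.85,-6.9],"rotation":[0,0,-4.3]},{"grip":2.5,"linear":[18.5,-1.85,-6.9],"rotation":[0,0,-4.3]}]'
python3 -m handwheel '[{"grip":2.5,"linear":[0,0,0],"rotation":[0,0,0]},{"grip":2.5,"linear":[0,0,0],"rotation":[0,0,0]}]'
python3 - <<'E'
from h import *
o,im,C=rodlook("w14",(100,120,150,180,200,220,240),275,347)
print(o["eef_pos"],o["eef_rot"],o["wrist_force"])
go([.5091,.107,.1028],87)
E
```

```text
time_s: 18.55
eef_pos: [0.5084, 0.1026, 0.1031]
eef_rot: [0.001, 0.726, 0.688, 0.0]
wrist_force: [-0.5, 0.1, -0.7]
opening: 0.494
time_s: 18.72
eef_pos: [0.5081, 0.1027, 0.1027]
eef_rot: [0.0, 0.726, 0.688, 0.0]
wrist_force: [0.0, -0.1, -0.8]
opening: 0.488
100 279 320 tool [ 79.6  -5.3 -17.3] w 11.2
120 277 343 tool [ 74.4  -2.5 -17.3] w 18.2
150 288 334 tool [ 66.3  -2.3 -17.3] w 13.0
180 307 345 tool [ 57.9   2.  -17.3] w 10.9
200 306 344 tool [ 52.1   1.8 -17.3] w 11.1
220 300 340 tool [ 46.1   0.3 -17.3] w 11.8
240 300 346 tool [ 40.    1.2 -17.3] w 13.8
[0.50809851 0.10272465 0.1026997 ] [2.54075808e-04 7.25965797e-01 6.87730720e-01 2.30325571e-04] [ 0.0087365  -0.06394968 -0.79499272]
linear [0.42, 0.08, -0.02] rot [0.03, 0.0, -0.08]
```

View pics/w14.png

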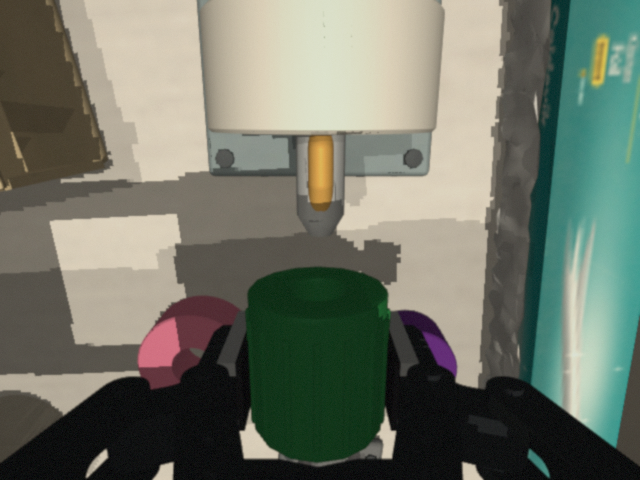

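```bash
python3 -m handwheel '[{"grip":2.5,"linear":[0.7,0.06,0],"rotation":[0,0,0]},{"grip":2.5,"linear":[1.2,0.06,0],"rotation":[0,0,0]},{"grip":2.5,"linear":[1.6,0.06,0],"rotation":[0,0,0]},{"grip":2.5,"linear":[2.0,0.06,0],"rotation":[0,0,0]},{"grip":2.5,"linear":[2.3,0.06,0],"rotation":[0,0,0]}]'
python3 -m handwheel '[{"grip":2.5,"linear":[0.3,0,0],"rotation":[0,0,0]},{"grip":2.5,"linear":[0.6,0,0],"rotation":[0,0,0]}]'
```

```text
time_s: 19.18
eef_pos: [0.5095, 0.1274, 0.1023]
eef_rot: [-0.0, 0.725, 0.689, 0.0]
wrist_force: [-0.2, -0.5, -0.6]
opening: 0.489
time_s: 19.35
eef_pos: [0.5098, 0.133, 0.1023]
eef_rot: [0.0, 0.725, 0.688, -0.0]
wrist_force: [0.5, -2.3, 1.2]
opening: 0.489
```

```bash
python3 -m handwheel '[{"grip":2.5,"linear":[0.3,0,0],"rotation":[0,0,0]},{"grip":2.5,"linear":[0.6,0,0],"rotation":[0,0,0]},{"grip":2.5,"linear":[0.8,0,0],"rotation":[0,0,0]}]'
python3 -m handwheel '[{"grip":2.5,"linear":[0.2,0,0],"rotation":[0,0,0]},{"grip":2.5,"linear":[0.4,0,0],"rotation":[0,0,0]}]'
```

```text
time_s: 19.6
eef_pos: [0.5108, 0.1409, 0.1027]
eef_rot: [0.0, 0.725, 0.688, 0.0]
wrist_force: [0.4, -2.2, 1.6]
opening: 0.488
time_s: 19.77
eef_pos: [0.5108, 0.1447, 0.1026]
eef_rot: [0.0, 0.725, 0.688, 0.0]
wrist_force: [1.5, -2.2, 1.6]
opening: 0.484
```

```bash
python3 -m handwheel '[{"grip":2.5,"linear":[0.1,0,0],"rotation":[0,0,0]},{"grip":2.5,"linear":[0.2,0,0],"rotation":[0,0,0]}]'
```

```text
time_s: 19.93
eef_pos: [0.5108, 0.1467, 0.1025]
eef_rot: [0.0, 0.725, 0.688, 0.0]
wrist_force: [1.0, -1.6, 1.7]
opening: 0.488
```

```bash
python3 -m handwheel '[{"grip":2.5,"linear":[0.1,0,0],"rotation":[0,0,0]},{"grip":2.5,"linear":[0.15,0,0],"rotation":[0,0,0]}]'
```

```text
time_s: 20.1
eef_pos: [0.5108, 0.1482, 0.1024]
eef_rot: [0.0, 0.725, 0.688, 0.0]
wrist_force: [0.4, -1.8, 3.0]
opening: 0.49
```

```bash
python3 -m handwheel '[{"grip":2.5,"linear":[0.08,0,0],"rotation":[0,0,0]},{"grip":2.5,"linear":[0.12,0,0],"rotation":[0,0,0]}]'
```

```text
time_s: 20.27
eef_pos: [0.5108, 0.1493, 0.1023]
eef_rot: [0.0, 0.725, 0.688, 0.0]
wrist_force: [0.7, -2.9, 3.5]
opening: 0.496
```

```bash
python3 -m handwheel '[{"grip":2.5,"linear":[0.06,0,-0.02],"rotation":[0,0,0]},{"grip":2.5,"linear":[0.1,0,-0.04],"rotation":[0,0,0]}]'
```

```text
time_s: 20.43
eef_pos: [0.5107, 0.1497, 0.1026]
eef_rot: [0.0, 0.725, 0.688, -0.001]
wrist_force: [2.6, -6.1, 1.4]
opening: 0.488
```

```bash
python3 -m handwheel '[{"grip":2.5,"linear":[0.06,0,0],"rotation":[0,0,0]},{"grip":2.5,"linear":[0.1,0,0],"rotation":[0,0,0]}]'
```

```text
time_s: 20.6
eef_pos: [0.5107, 0.1497, 0.1025]
eef_rot: [0.001, 0.725, 0.688, -0.001]
wrist_force: [0.5, -11.0, 2.3]
opening: 0.487
```

```bash
python3 -m handwheel '[{"grip":2.5,"linear":[0,0,0],"rotation":[0,0,0]},{"grip":2.5,"linear":[0,0,0],"rotation":[0,0,0]}]'
python3 -m handwheel '[{"grip":7,"linear":[-0.1,0,0],"rotation":[0,0,0]},{"grip":7,"linear":[-0.25,0,0],"rotation":[0,0,0]},{"grip":7,"linear":[-0.25,0,0],"rotation":[0,0,0]},{"grip":7,"linear":[-0.25,0,0],"rotation":[0,0,0]}]'
python3 - <<'E'
from h import *
o=status.get_obs();print(o['wrist_force'])
cv2.imwrite("pics/w15.png",cams.camera("wrist")[:,:,::-1])
E
```

```text
time_s: 20.77
eef_pos: [0.5107, 0.1497, 0.1025]
eef_rot: [0.001, 0.725, 0.688, -0.001]
wrist_force: [0.4, -9.1, 1.9]
opening: 0.489
time_s: 21.1
eef_pos: [0.5101, 0.1492, 0.1023]
eef_rot: [-0.001, 0.725, 0.688, -0.0]
wrist_force: [-0.5, -0.6, -0.5]
opening: 0.818
[-0.52417912 -0.58432776 -0.53669458]
```

View pics/w15.png

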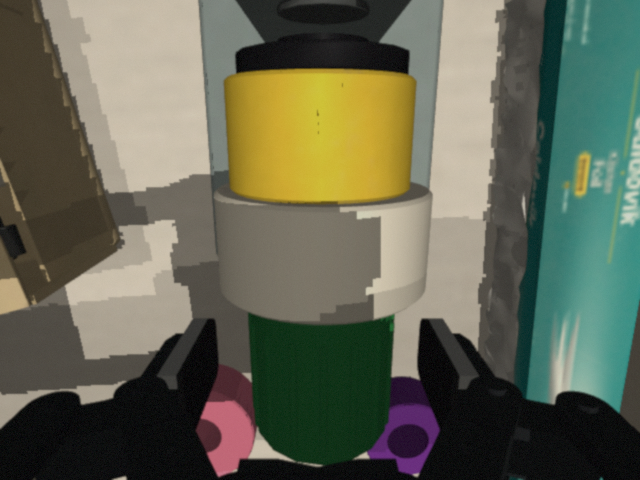

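```bash
python3 -m handwheel '[{"grip":8.5,"linear":[0,0,-1.5],"rotation":[0,0,0]},{"grip":8.5,"linear":[0,0,-5],"rotation":[0,0,0]},{"grip":8.5,"linear":[0,0,-9],"rotation":[0,0,0]},{"grip":8.5,"linear":[-2,0,-12],"rotation":[0,0,0]},{"grip":8.5,"linear":[-5,0,-13],"rotation":[0,0,0]},{"grip":8.5,"linear":[-9,0,-13],"rotation":[0,0,0]},{"grip":8.5,"linear":[-9,0,-13],"rotation":[0,0,0]},{"grip":8.5,"linear":[-9,0,-13],"rotation":[0,0,0]},{"grip":8.5,"linear":[-9,0,-13],"rotation":[0,0,0]}]'
python3 - <<'E'
from h import *
o=status.get_obs();print(o['wrist_force'],o["eef_pos"])
cv2.imwrite("pics/w16.png",cams.camera("wrist")[:,:,::-1])
t=cams.camera("top")[:,:,::-1];cv2.imwrite("pics/t16.png",t)
cv2.imwrite("pics/t16c.png",cv2.resize(t[205:295,180:300],None,fx=6,fy=6,interpolation=cv2.INTER_CUBIC))
s=cams.camera("scene")[:,:,::-1];cv2.imwrite("pics/s16c.png",cv2.resize(s[150:300,200:440],None,fx=3,fy=3,interpolation=cv2.INTER_CUBIC))
E
```

```text
time_s: 21.9
eef_pos: [0.5057, 0.0593, 0.2323]
eef_rot: [-0.001, 0.726, 0.688, 0.0]
wrist_force: [-0.5, 0.5, -0.0]
opening: 1.0
[-0.49975169  0.52623859 -0.02441816] [0.50566834 0.05926356 0.2323484 ]
```

View pics/w16.png

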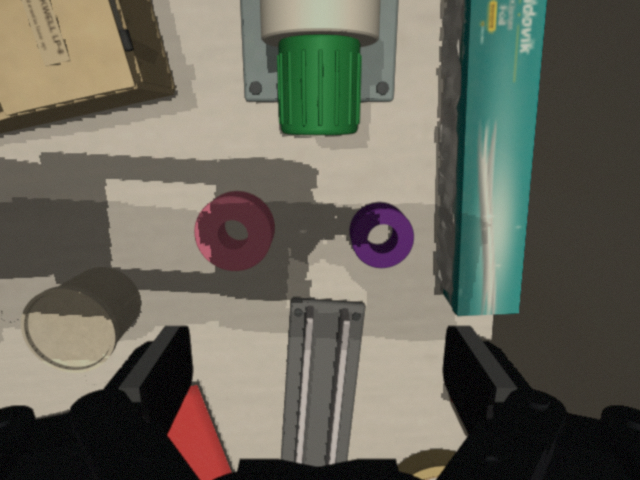

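View pics/t16c.png

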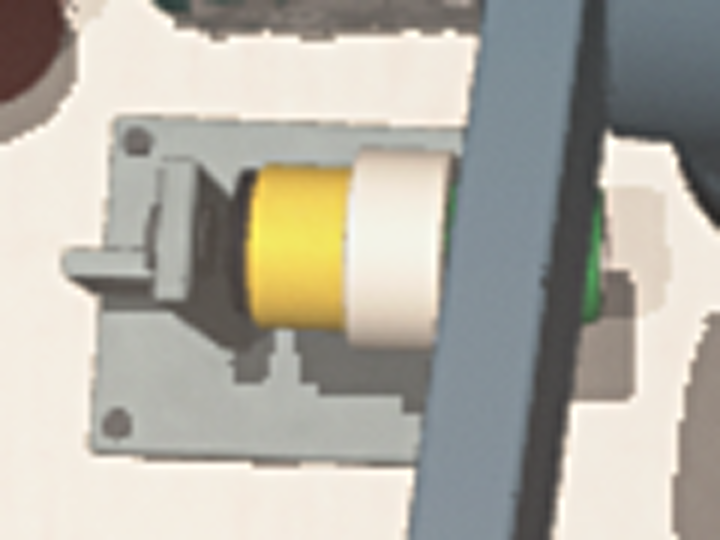

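View pics/s16c.png

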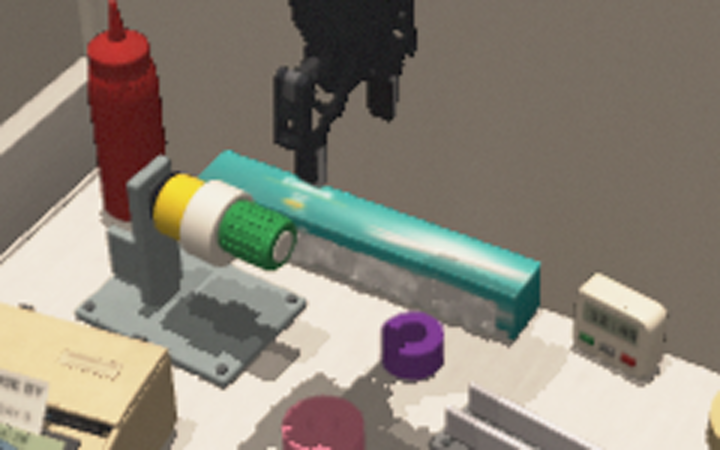

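```bash
python3 -c "
from bench import ctrl;print(ctrl.hand_in())"
```

```text
the job is handed in; nothing more can be done
None
```

All three pieces are on the rod, let go, in the order asked: yellow roll against the black disc, white roll against the yellow, then the green cap mouth first against the white. I handed the job in at about 22 s.

| Piece | Reading at the stop | Note |
|---|---|---|
| Yellow roll | about 9 N | highest of the readings taken during the push |
| White roll | about 10 N | highest of the readings taken during the push |
| Green cap | 11 N, settling to 9 N | about 2 N of this is drag from the spring strip, so the net push was roughly 7–9 N |

- **Forces:** The highest reading was about 11 N. I only read the force at the end of each move, so a brief peak in between could have gone unseen.
- **Last pictures:** The wrist, top and scene views show disc, yellow, white and cap stacked with no visible gap. The arm hides the middle of the cap in the top view, but the wrist view shows the cap meeting the white roll. The gripper was clear, about 9 cm back from the rod and above it.
- **Bystanders:** I never came near the timer or the bottle. Both stand upright in the last scene picture, though I did not measure their positions again.
- **Disagreements:** The white roll measured about 1.5 mm off-centre sideways in one cradle view. It sat centred in the next view and went on without trouble. Contact positions fitted the given sizes to within about 3 mm, which the grip offsets probably explain. They put the disc about 9–10 mm in front of the root.

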